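Stack the empty stack-nest crate on the crate of balance weights

ROBOT

A 6-joint arm with a two-finger parallel gripper is mounted at the origin on a cart in front of the work surface, level with it; the furniture and walls round the work are solid. World frame = base frame: x ahead of the robot, y to its left, z up, the work surface at z = 0. Lengths are in m, angles in rad, forces in N, time in s.
With the tool pointing down it reaches from about 0.275 to 0.85 m from the base axis. Payload 19 kg.
Tool frame: the origin (TCP) lies on the centre line of the jaws, within the pads' length; the fingertips stand 11 mm ahead of it and the grasp point (between the pads) lies 8 mm behind it; z points along the fingers, y is the direction in which the jaws open and shut (so a half turn about z gives the same grasp; the last joint's range is limited). The gripper opens to 85 mm and grips with 20 to 120 N. Pads are 22 mm wide; open, the fingers measure 114 mm over their backs; the gripper's body (76 mm by 85 mm) begins 54 mm behind the grasp point. The pads swing forward as they close: fully open they stand 13 mm farther back than shut.
Start: joints at [-1.347, 0.15, 1.437, -0, 1.554, -0.134], TCP at [0.201, -0.539, 0.214] pointing down, gripper open.
Joint ranges: [-2.8, 2.8], [-0.68, 2.1], [0.12, 2.68], [-1.39, 4.53], [0.16, 2.79], [-2.81, 2.81]. Speed limits (rad/s): [1.89, 1.89, 2.22, 3.01, 3.01, 3.01].

INTERFACE

Orientations are given as a rotation vector (axis times angle).
In Python, from cell import arm, capture gives the robot as it stands.
- The arm moves only by the tool apply_moves, never from a script. Its argument "deltas" is a list of rows, each a list of 7 numbers: the finger opening in cm, from 0 to 8.54, then the shift along the world's x, y, z in cm, then the turn, a rotation vector about the world's x, y, z in rad. A call has 1 to 12 rows; each row shifts and turns the pose as measured when the row begins; what a row does not reach is not made up. A row lasts 1/10 s, in which the tool goes at most 50 mm and 8.59 degrees, less where a joint would pass 70% of its speed; a pose out of reach is approached as far as the arm can. A call is refused whole if a number of a shift passes 5 or a number of a turn 0.15, either way. A call with a gripper value outside its range is refused whole. The fingers move at their own pace and stop on an object; "newtons" is the grip in N (left out, the last holds). Time passes only in rows, so rows that do not move let the fingers close. It gives the time, the measured TCP pose, the force and the opening at its end, in the units of the state.
- arm.sense(): the state, without advancing time (a new reading comes with each control period).
- capture(name): name is "side" or "top" or "wrist"; returns a dict with "image" (420x560x3 uint8, blue, green, red), "mtx" (3x3 intrinsics, pixels), "dist" ([k1, k2, p1, p2, k3] as OpenCV has them; the pictures are not rectified), "xyz" and "orientation" of the camera in the world; the wrist camera has in their place "T_tool_cam" (4x4, takes a point from camera to tool coordinates, whose origin is the TCP and whose axes are the flange's). Camera axes: x right, y down, z forward; pixel columns grow to the right and rows downward; lengths in m; the calibration is good to about 2 mm. A picture is of the moment at which its call begins: read the wrist's pose just before it. There is no depth.
- arm.finish_job(): hands the job in, once; it reports no verdict.
The state is a dict: "t": time; "q": joint angles; "dq": joint speeds; "joint_efforts": joint torques, N m; "position": TCP position; "tool_rot": TCP orientation; "ft_force": force on the tool from outside, world axes, zero at the start; "moment": the same for the moment, N m; "finger_gap": finger opening in m.
Only numpy, scipy, OpenCV 4.12 (cv2) and the standard library are available. Lean on these libraries where they do the work, as an engineer would, in place of code of your own. Each camera call takes 0.05 s, during which the arm holds its last target.

TASK

Stack the empty crate on the one that holds the brass weights: turn it half way round so that its stub feet stand on the lower crate's side rims instead of nesting down onto the weights, and set it down short of the sprung catches. Slide it along the rims, past the catches, until the feet meet the stops, whose exact setting must be felt for, and press it home for a moment with about 15 N, never over 25 N. Let go and leave it level, held between catches and stops.

Things in the scene. Friction and masses are not known exactly. Their poses are not given: they have to be found in the camera images.
- upper_crate_centre (a point): Loose empty grey crate, 0.3 to 0.5 kg, 50 mm high, 178 mm long (own x), 60 mm wide over its rims (own y). Point: its centre, 25 mm above its underside. Own x runs from its low front end (27 mm high) to its high back end (44 mm); z up. Walls lean outward, underside 160 x 40 mm. It starts on the table, back end pointing away from the robot within 35 degrees.
- upper_crate_grip (a point): Where to grip the loose crate, across it (along own y): middle of its length, 43 mm above its underside, midway between its two upright rim bands. The bands are 60 mm over their outsides, 36 to 50 mm above the underside, and plain here from 19 mm on the front side to 43 mm on the back side. Same axes as the crate.
- upper_crate_foot (a point): Middle between the loose crate's two leading feet when it is slid home: own x = -26 mm, 9 mm above the underside. All four feet are round stubs lying across, 10 mm thick, axes 9 mm above the underside, at own x = -26 and +50 mm, reaching out to y = +-33 mm. Above each foot wall and rim have a slot 13 mm wide and 24 mm deep, open at the top.
- lower_crate: Identical crate fixed to the table, holding two weights. Origin: centre of its underside; x from its low front (toward the robot, within 20 degrees) to its back, z up. Rim tops 50 mm up, y = 25.5 to 30 mm either side. A crate turned half way (own x against this x) stands on them, its underside 46 mm up; not turned, its feet drop into the slots and it nests onto the weights.
- set_down (a point): Where the turned loose crate's centre belongs when first set on the rims: 29 mm short (toward -x) of the lower crate's middle, 71 mm above its underside; 24 to 34 mm short works. Axes of the lower crate. From here it is slid along +x at the same height: its leading feet ride over the catches, and meet the stops 18 to 40 mm from here, differing from run to run.
- guide_frame: Fixed aluminium side rails along the lower crate, with its origin and axes. Their inner faces, at y = +-35 mm, stand 2 mm clear of the feet's ends, and carry lead-in lips flaring outward, up to 60 mm high, over the front half. The steel stop carriage straddles the rails.
- weight_100g: Brass weight with a knob, 22 mm in diameter, 30 mm high, loose in the lower crate; origin at the centre of its underside. Not to be touched.
- weight_50g: Smaller brass weight with a knob, 18 mm in diameter, 24 mm high, loose in the lower crate; origin at the centre of its underside. Not to be touched.
- stop_mount: Cross bar behind the lower crate, fixed, with the lower crate's origin and axes. It carries the stop carriage, clamped somewhere along x; this pose does not show where. Stops: rigid fingers over both rims, 62 mm high, faces at x = 20 to 42 mm. 10 mm before each a sprung round catch, 2 mm proud of the rim, ducks under a foot; both resist sliding with some 3 N, besides 1 to 3 N of friction.
Mind the look-alikes: they are no part of the job. Leave any red look-alike of the part that bears upper_crate_centre alone.

How it is judged:
By the outcome, as a careful person would: the job done as asked, in the order asked, and still so for the second after the job is handed in, with the robot touching nothing.
It also fails if it takes over 64 s, if anything falls off the work surface, if the arm or the gripper's body presses on something with over 40 N, if the wrist force passes 120 N, or if a joint passes its speed limit or range.

## Working session

There is one attempt and no reset: what is moved stays moved. The work goes in short steps, Python scripts to look and compute and a tool call to move; the robot and the scene stay as the last step left them, time stands still between calls to the robot, and variables do not carry over. Pictures are saved under pics/ and viewed, and the job is handed in when it is done.

Besides the shell and the picture viewer there is one more tool, called after "Emit:" as name(argument=value, ...) on one line, values as JSON. apply_moves: Moves the arm, as the interface text tells. Its arguments: {"type":"object","properties":{"deltas":{"type":"array"},"newtons":{"type":"number"}},"required":["deltas"]}

```bash
mkdir -p pics; ls
python3 - <<'E'
from cell import arm, capture
import cv2,numpy as np
s=arm.sense(); print(s)
for n in ("side","top","wrist"):
    c=capture(n); cv2.imwrite(f"pics/{n}0.png",c["image"])
    print(n,{k:np.round(v,4).tolist() for k,v in c.items() if k!="image"})
E
```

```text
pics
{'t': 0.0, 'q': array([-1.34700076e+00,  1.51012056e-01,  1.43800378e+00,  1.94581531e-05,
        1.55381164e+00, -1.34045774e-01]), 'dq': array([ 0.00235442,  0.00037558,  0.00052135, -0.00073983,  0.00191785,
        0.00018993]), 'joint_efforts': array([-3.83800498e-04, -7.13057327e+01, -5.70865989e+01, -1.54623303e-04,
        8.81280110e-03,  1.11956976e-05]), 'position': array([ 0.20130042, -0.53833485,  0.2129742 ]), 'tool_rot': array([-3.09022672e+00, -5.58881415e-01,  5.64611074e-05]), 'ft_force': array([ 1.42185246, -0.2266545 , -0.57246401]), 'moment': array([ 0.01539909, -0.03831982,  0.00524828]), 'finger_gap': 0.08552684045605125}
side {'mtx': [[415.609, 0.0, 277.1193], [0.0, 415.609, 209.4144], [0.0, 0.0, 1.0]], 'dist': [-0.0135, 0.0, 0.0, 0.0, 0.0], 'xyz': [0.5207, 0.3067, 0.605], 'orientation': [0.0029, 2.8231, -1.3337]}
top {'mtx': [[471.9591, 0.0, 273.1454], [0.0, 471.9591, 209.4824], [0.0, 0.0, 1.0]], 'dist': [-0.0378, 0.0, 0.0, 0.0, 0.0], 'xyz': [0.3575, -0.3488, 1.0287], 'orientation': [-2.164, 2.1231, -0.1701]}
wrist {'mtx': [[322.1255, 0.0, 278.1262], [0.0, 322.1255, 213.3153], [0.0, 0.0, 1.0]], 'dist': [0.0249, 0.0, 0.0, 0.0, 0.0], 'T_tool_cam': [[0.0001, -0.9456, -0.3253, 0.0848], [1.0, 0.0001, 0.0001, -0.0001], [-0.0001, -0.3253, 0.9456, -0.1613], [0.0, 0.0, 0.0, 1.0]]}
```

View pics/side0.png

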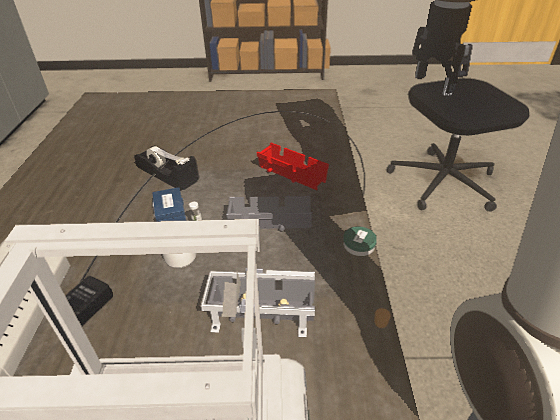

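View pics/top0.png

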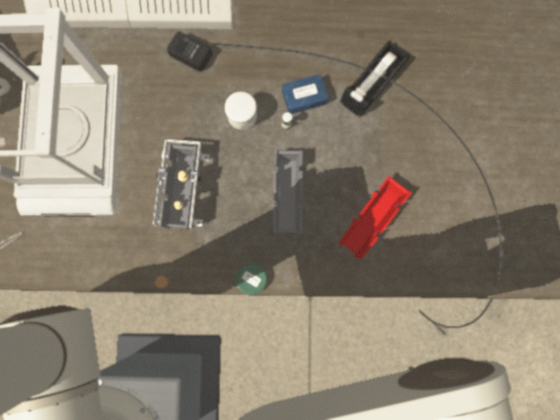

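View pics/wrist0.png

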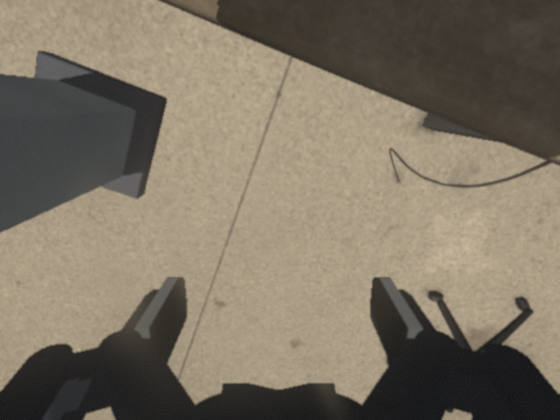

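The top view shows the fixed lower crate with the brass weights near (180,185), the loose grey crate near (288,192), and its red look-alike near (376,217). The grey one fits "loose empty grey crate". I'll confirm it in an enlarged crop.

```bash
cat > h.py <<'E'
import cv2,numpy as np
from scipy.spatial.transform import Rotation as R
from cell import arm, capture
def cam(n):
    s=arm.sense(); c=capture(n)
    if "T_tool_cam" in c:
        T=np.eye(4);T[:3,:3]=R.from_rotvec(s["tool_rot"]).as_matrix();T[:3,3]=s["position"]
        M=T@np.array(c["T_tool_cam"])
        c["R"]=M[:3,:3];c["o"]=M[:3,3]
    else:
        c["R"]=R.from_rotvec(c["orientation"]).as_matrix();c["o"]=np.array(c["xyz"])
    return c
def ray(c,px):
    p=cv2.undistortPoints(np.array(px,float).reshape(-1,1,2),np.array(c["mtx"]),np.array(c["dist"])).reshape(-1,2)
    return np.c_[p,np.ones(len(p))]@c["R"].T
def plane(c,px,z):
    d=ray(c,px); return c["o"]+d*((z-c["o"][2])/d[:,2])[:,None]
def proj(c,P):
    Rt=c["R"].T
    return cv2.projectPoints(np.array(P,float).reshape(-1,1,3),cv2.Rodrigues(Rt)[0],-Rt@c["o"],np.array(c["mtx"]),np.array(c["dist"]))[0].reshape(-1,2)
def tri(cs,pxs):
    A=np.zeros((3,3));b=np.zeros(3)
    for c,p in zip(cs,pxs):
        d=ray(c,[p])[0];d/=np.linalg.norm(d);Q=np.eye(3)-np.outer(d,d);A+=Q;b+=Q@c["o"]
    return np.linalg.solve(A,b)
E
python3 - <<'E'
from h import *
t=cam("top");s=cam("side")
a=t["image"][130:250,140:340];cv2.imwrite("pics/t1.png",cv2.resize(a,None,fx=4,fy=4,interpolation=cv2.INTER_CUBIC))
a=s["image"][180:340,190:330];cv2.imwrite("pics/s1.png",cv2.convertScaleAbs(cv2.resize(a,None,fx=3.75,fy=3.75,interpolation=cv2.INTER_CUBIC),alpha=1.6))
print(plane(t,[[180,185],[288,192],[376,217],[115,150],[115,210],[250,280],[280,295]],0.04).round(3))
print(plane(s,[[180,185],[270,215],[258,295]],0.04).round(3))
E
```

```text
[[ 0.56  -0.152  0.04 ]
 [ 0.549 -0.383  0.04 ]
 [ 0.499 -0.571  0.04 ]
 [ 0.634 -0.007  0.04 ]
 [ 0.503 -0.016  0.04 ]
 [ 0.362 -0.307  0.04 ]
 [ 0.332 -0.37   0.04 ]]
[[ 0.762 -0.474  0.04 ]
 [ 0.55  -0.362  0.04 ]
 [ 0.567 -0.15   0.04 ]]
```

View pics/t1.png

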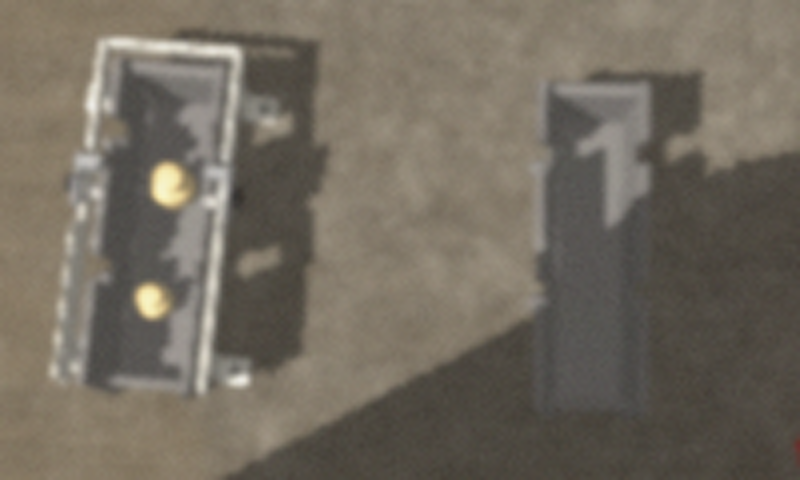

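View pics/s1.png

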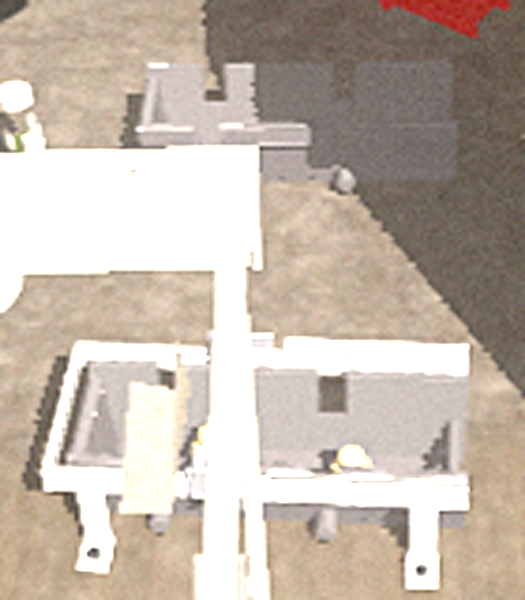

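Confirmed: the grey crate's high back end is away from the robot, and its foot shows at side pixel (281,228). The red one at (376,217) is only a look-alike and stays where it is. Next I'll move the wrist camera over the grey crate.

Emit:
apply_moves(deltas=[[8.5, 4, 2, 0, 0, 0, -0.05], [8.5, 4, 2, 0, 0, 0, -0.05], [8.5, 4, 2, 0, 0, 0, -0.05], [8.5, 4, 2, 0, 0, 0, -0.05], [8.5, 4, 2, 0, 0, 0, -0.05], [8.5, 4, 2, 0, 0, 0, -0.05], [8.5, 4, 2, 0, 0, 0, -0.05], [8.5, 4, 2, 0, 0, 0, -0.05], [8.5, 0, 0, 0, 0, 0, 0]])

```text
t: 1.15
position: [0.5311, -0.3703, 0.2119]
tool_rot: [-3.138, 0.1, 0.001]
ft_force: [-1.3, -0.8, -0.2]
finger_gap: 0.0851
```

Run:
```python
from h import *
w=cam("wrist");s=arm.sense();print(s["t"],s["position"],s["tool_rot"],s["ft_force"])
cv2.imwrite("pics/w1.png",w["image"])
cv2.imwrite("pics/w1b.png",cv2.resize(cv2.convertScaleAbs(w["image"],alpha=1.8),(800,600)))
```

```text
1.2 [ 0.52935989 -0.37144414  0.21185238] [-3.13825428e+00  9.88134281e-02  2.57658746e-03] [-0.08245808 -0.14618389 -0.54771177]
```

View pics/w1b.png

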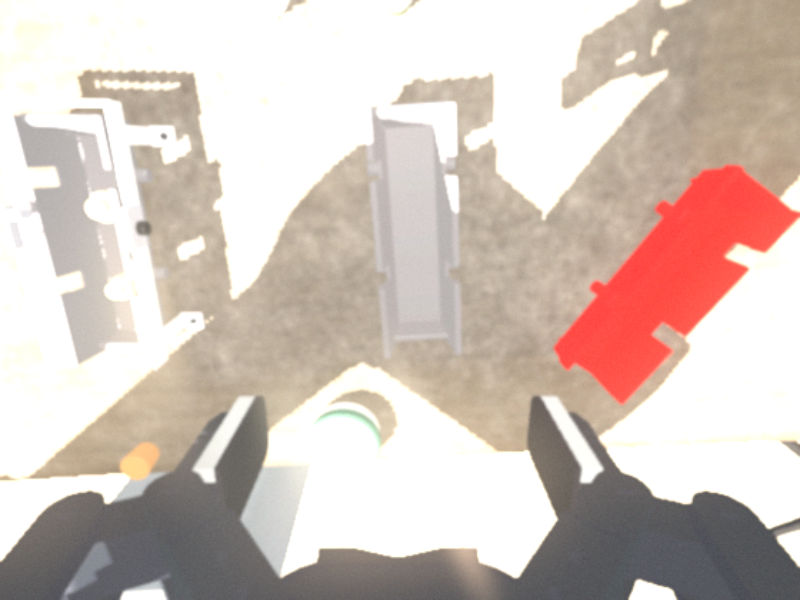

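Run:
```python
from h import *
im=cv2.imread("pics/w1.png")
a=im[60:260,250:330];cv2.imwrite("pics/w1c.png",cv2.convertScaleAbs(cv2.resize(a,None,fx=3,fy=3,interpolation=cv2.INTER_CUBIC),alpha=1.6))
a=im[60:90,250:330];b=im[225:265,250:330]
cv2.imwrite("pics/w1d.png",np.vstack([cv2.convertScaleAbs(cv2.resize(x,None,fx=8,fy=8,interpolation=cv2.INTER_CUBIC),alpha=1.3) for x in(a,b)]))
a=im[60:270,0:170];cv2.imwrite("pics/w1e.png",cv2.resize(a,None,fx=2.8,fy=2.8,interpolation=cv2.INTER_CUBIC))
```

```text
(no output)
```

View pics/w1c.png

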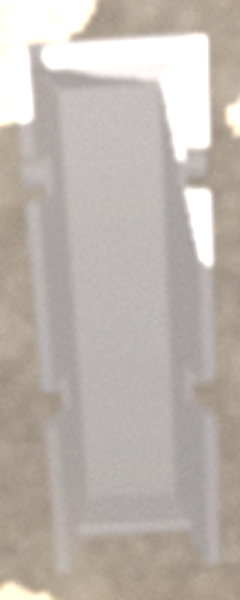

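View pics/w1d.png

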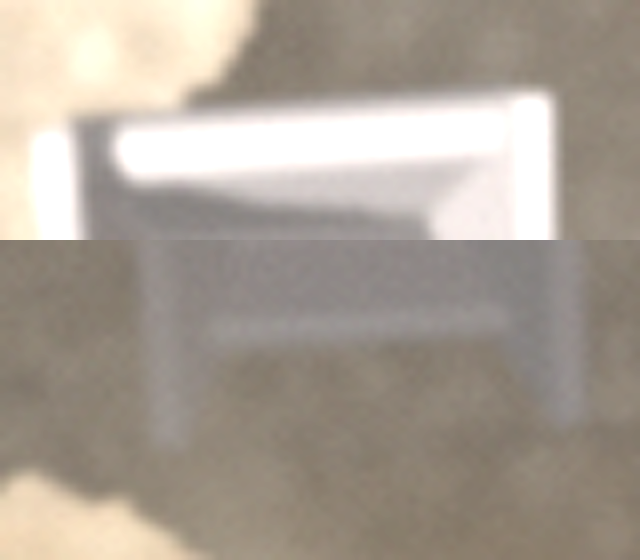

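View pics/w1e.png

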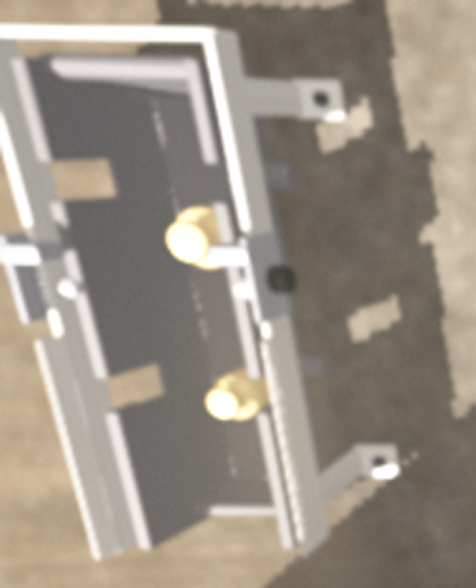

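Rim corners of the loose crate in w1: back-left (253.5,75.5), back-right (319,71.3), front-left (268.6,250.5), front-right (322.6,247.6).

Run:
```python
from h import *
w=cam("wrist")  # same pose
s=arm.sense();print(s["t"],s["position"])
P=plane(w,[[253.4,75.3],[319,71.2],[268.6,250.5],[322.6,247.6]],0.05);print(P.round(4))
bl,br,fl,fr=P
print("widths",np.linalg.norm(bl-br),np.linalg.norm(fl-fr),"len",np.linalg.norm(bl-fl),np.linalg.norm(br-fr))
c=P.mean(0);d=(bl+br-fl-fr);print("centre",c,"yaw",np.arctan2(d[1],d[0]))
# feet
print(proj(w,[[0,0,0]]) if 0 else "")
t=cam("top")
# top view corners from 4x crop
tp=np.array([[540,83],[650,83],[538,410],[645,410]])/4+[140,130]-.4
Q=plane(t,tp,0.05);print(Q.round(4),Q.mean(0)); 
print("tool x yaw",np.arctan2(*(R.from_rotvec(s["tool_rot"]).as_matrix()[[1,0],0])))
```

```text
1.25 [ 0.52801138 -0.37253928  0.21206761]
[[ 0.6383 -0.3548  0.05  ]
 [ 0.6379 -0.4151  0.05  ]
 [ 0.46   -0.3558  0.05  ]
 [ 0.4598 -0.4154  0.05  ]]
widths 0.06030439820011612 0.059572398254564306 len 0.17830544885112268 0.17806150221563224
centre [ 0.54898311 -0.38527629  0.05      ] yaw 0.0037517266584431584

[[ 0.6373 -0.3528  0.05  ]
 [ 0.6385 -0.4117  0.05  ]
 [ 0.4615 -0.3549  0.05  ]
 [ 0.4626 -0.4107  0.05  ]] [ 0.54996423 -0.38251674  0.05      ]
tool x yaw -0.06368497757653636
```

Run:
```python
from h import *
w=cam("wrist"); print(arm.sense()["position"])
w=cam("wrist"); print(arm.sense()["position"]); im=w["image"]
a=im[60:100,240:330];b=im[220:265,240:330]
cv2.imwrite("pics/w2d.png",np.vstack([cv2.convertScaleAbs(cv2.resize(x,None,fx=7,fy=7,interpolation=cv2.INTER_CUBIC),alpha=1.3) for x in(a,b)]))
a=im[60:270,0:170];cv2.imwrite("pics/w2e.png",cv2.resize(a,None,fx=2.8,fy=2.8,interpolation=cv2.INTER_CUBIC))
import pickle;pickle.dump(w,open("w2.pkl","wb"))
```

```text
[ 0.52668743 -0.37369484  0.2124866 ]
[ 0.52644274 -0.37398508  0.21265604]
```

View pics/w2d.png

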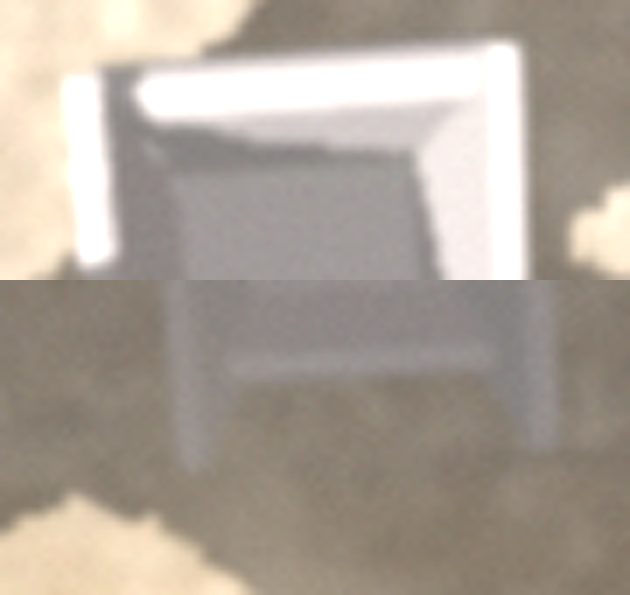

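View pics/w2e.png

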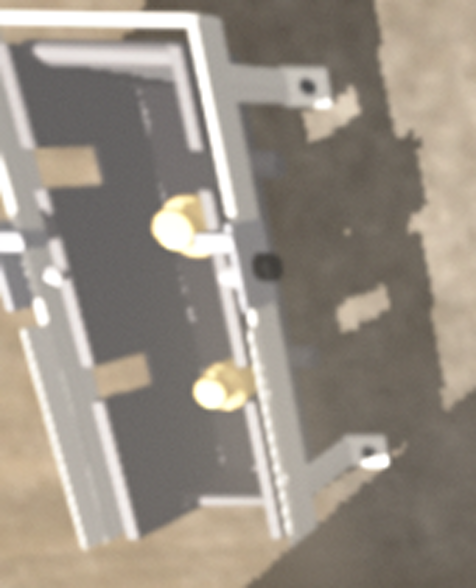

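Run:
```python
from h import *
import pickle
w=pickle.load(open("w2.pkl","rb"))
P=plane(w,[[248.5,69.9],[314.3,65.6],[264.6,246.7],[319.2,243.9]],0.05);print(P.round(4))
bl,br,fl,fr=P
print("widths",np.linalg.norm(bl-br),np.linalg.norm(fl-fr),"len",np.linalg.norm(bl-fl),np.linalg.norm(br-fr))
c=P.mean(0);d=(bl+br-fl-fr);print("centre",c,"yaw",np.arctan2(d[1],d[0]))
s=arm.sense();print(s["position"],s["tool_rot"])
```

```text
[[ 0.6405 -0.3534  0.05  ]
 [ 0.6401 -0.4137  0.05  ]
 [ 0.4619 -0.3539  0.05  ]
 [ 0.4614 -0.414   0.05  ]]
widths 0.06031421269597083 0.06011932625103132 len 0.17855450455707042 0.17867339984198052
centre [ 0.55098647 -0.38375425  0.05      ] yaw 0.002541983668494827
[ 0.52644274 -0.37398508  0.21265604] [-3.13904695e+00  1.04493779e-01  2.05598044e-03]
```

Emit:
apply_moves(deltas=[[8.5, 0, 4.5, 0, 0, 0, 0], [8.5, 0, 4.5, 0, 0, 0, 0], [8.5, 0, 4.5, 0, 0, 0, 0], [8.5, 0, 4.5, 0, 0, 0, 0], [8.5, 0, 4, 0, 0, 0, 0], [8.5, 0, 0, 0, 0, 0, 0], [8.5, 0, 0, 0, 0, 0, 0], [8.5, 0, 0, 0, 0, 0, 0]])

```text
t: 2.2
position: [0.5189, -0.1547, 0.2135]
tool_rot: [3.138, -0.125, 0.002]
ft_force: [0.5, -0.1, 0.2]
finger_gap: 0.085
```

Run:
```python
from h import *
w=cam("wrist"); print(w["o"],arm.sense()["position"]); im=w["image"]
cv2.imwrite("pics/w3.png",im)
cv2.imwrite("pics/w3b.png",cv2.resize(im,(800,600)))
import pickle;pickle.dump(w,open("w3.pkl","wb"))
```

```text
[ 0.60319632 -0.16094859  0.37490144] [ 0.51890132 -0.15503106  0.21346761]
```

View pics/w3b.png

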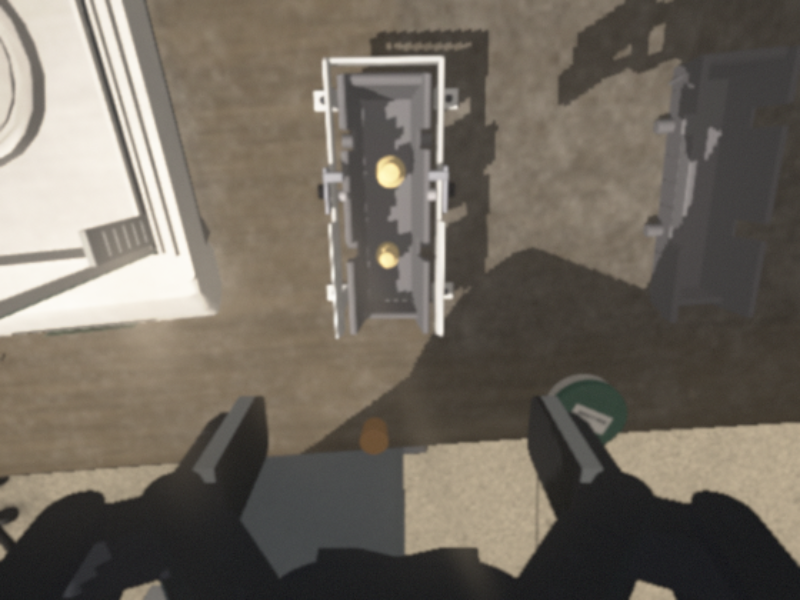

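Grey crate: centre (0.551,-0.384), yaw about 0, and the measured size of 60.2 x 178.6 mm matches. w3 shows the lower crate square in view around (385,195) of the 800-wide picture. I'll enlarge it.

Run:
```python
from h import *
im=cv2.imread("pics/w3.png")
a=im[38:98,215:325];b=im[190:240,215:325]
cv2.imwrite("pics/w3c.png",cv2.convertScaleAbs(np.vstack([cv2.resize(x,None,fx=5,fy=5,interpolation=cv2.INTER_CUBIC) for x in(a,b)]),alpha=1.4))
a=im[95:165,215:325]
cv2.imwrite("pics/w3d.png",cv2.convertScaleAbs(cv2.resize(a,None,fx=7,fy=7,interpolation=cv2.INTER_CUBIC),alpha=1.2))
```

```text
(no output)
```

View pics/w3c.png

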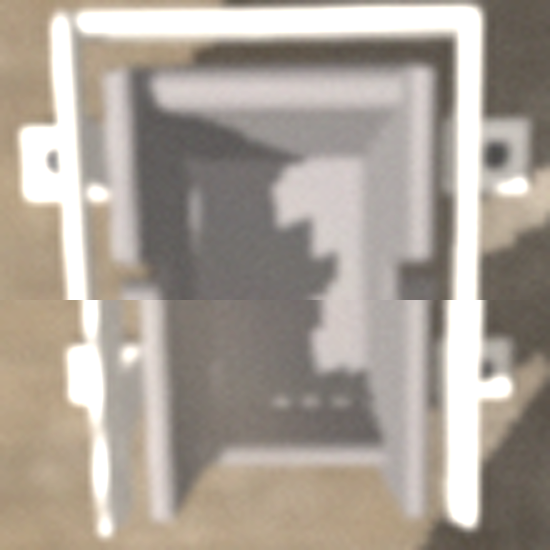

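View pics/w3d.png

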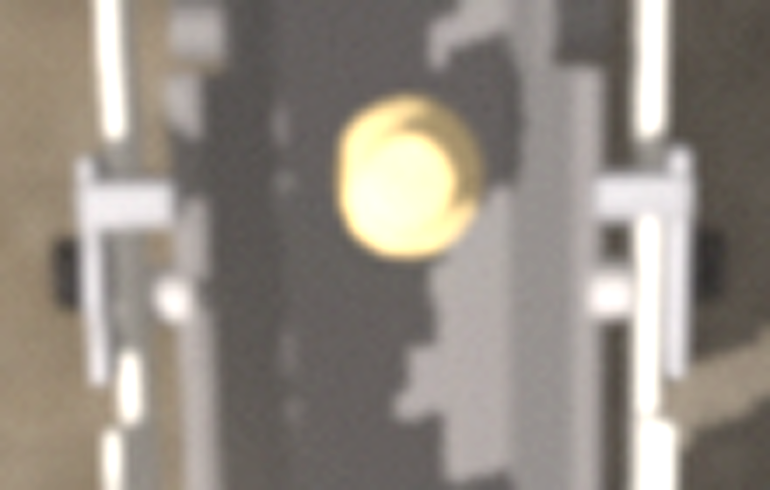

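Run:
```python
from h import *
import pickle
w=pickle.load(open("w3.pkl","rb"))
P=plane(w,np.array([[236,52],[302,51.6],[244.6,234],[300,233.4]])-.4,0.05);print(P.round(4))
bl,br,fl,fr=P
print("widths",np.linalg.norm(bl-br),np.linalg.norm(fl-fr),"len",np.linalg.norm(bl-fl),np.linalg.norm(br-fr))
c=P.mean(0);d=(bl+br-fl-fr);y=np.arctan2(d[1],d[0]);print("centre",c,"yaw",y)
u=np.array([np.cos(y),np.sin(y),0]);v=np.array([-u[1],u[0],0])
for n,p,z in (("stopL",[215+150/7,95+226/7],.062),("stopR",[215+620/7,95+215/7],.062),("catL",[215+173/7,95+298/7],.052),("catR",[215+608/7,95+297/7],.052),("railFL",[215+105/5,190+235/5],.06),("railFR",[215+462/5,190+227/5],.06)):
    q=plane(w,[np.array(p)-.43],z)[0]; print(n,q.round(4),((q-c)@u).round(4),((q-c)@v).round(4))
print("setdown",c-u*.029)
s=arm.sense();print(s["position"],s["tool_rot"],np.arctan2(*(R.from_rotvec(s["tool_rot"]).as_matrix()[[1,0],0])),R.from_rotvec(s["tool_rot"]).as_matrix()[:,2])
# top check
t=cam("top");tp=np.array([[60,385],[205,393],[98,40],[243,46]])/4+[140,130]-.4
print(plane(t,tp,0.06).round(4))
for n,P3 in(("c",c),):
    cv2.circle(t["image"],tuple(proj(t,[P3])[0].astype(int)),2,(0,0,255))
m=t["image"].copy()
for q in P: cv2.circle(m,tuple(np.round(proj(t,[q])[0]).astype(int)),1,(0,0,255),-1)
for q in plane(pickle.load(open("w2.pkl","rb")),[[248.5,69.9],[314.3,65.6],[264.6,246.7],[319.2,243.9]],0.05): cv2.circle(m,tuple(np.round(proj(t,[q])[0]).astype(int)),1,(0,0,255),-1)
cv2.imwrite("pics/t2.png",cv2.resize(m[130:250,140:340],None,fx=4,fy=4))
```

```text
[[ 0.6493 -0.1262  0.05  ]
 [ 0.645  -0.1857  0.05  ]
 [ 0.4718 -0.1136  0.05  ]
 [ 0.4677 -0.1738  0.05  ]]
widths 0.05969725748295024 0.06034324069628984 len 0.17799825470792902 0.1776807948391865
centre [ 0.55843541 -0.14982402  0.05      ] yaw -0.06910323641289719
stopL [ 0.5849 -0.12    0.062 ] 0.0243 0.0316
stopR [ 0.5813 -0.1829  0.062 ] 0.0251 -0.0314
catL [ 0.5744 -0.1207  0.052 ] 0.0139 0.0302
catR [ 0.5697 -0.1813  0.052 ] 0.0134 -0.0306
railFL [ 0.4732 -0.1056  0.06  ] -0.0881 0.0383
railFR [ 0.469 -0.181  0.06 ] -0.0871 -0.0373
setdown [ 0.52950462 -0.14782162  0.05      ]
[ 0.51890132 -0.15503106  0.21346761] [ 3.13825726e+00 -1.25429338e-01  1.31536850e-03] -0.07989279399204725 [ 8.03813535e-04 -8.62337566e-04 -9.99999305e-01]
[[ 0.4685 -0.1076  0.06  ]
 [ 0.4659 -0.1828  0.06  ]
 [ 0.6536 -0.1171  0.06  ]
 [ 0.6517 -0.1945  0.06  ]]
```

View pics/t2.png

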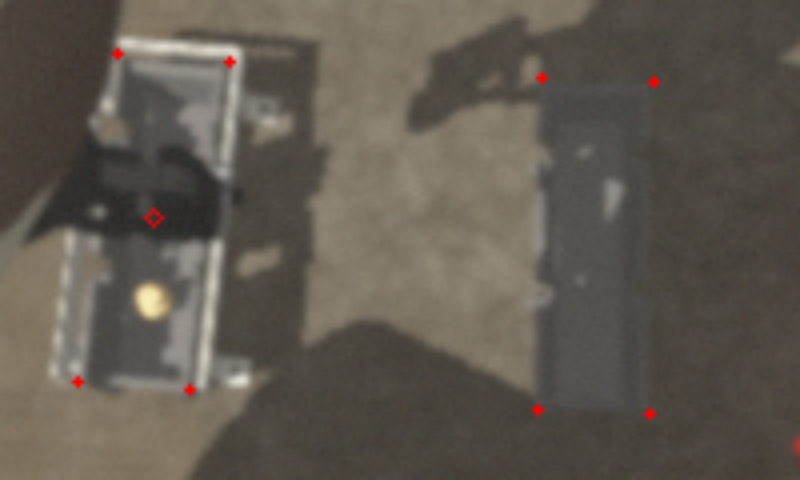

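Wrist and top views agree to about 2 mm, and the sizes check out. The lower crate's centre is (0.5584,-0.1498), yaw -0.069, so set-down is (0.5295,-0.1478). The stops show at roughly x=+24.5 mm (to be felt for). Next I go to the grasp.

Emit:
apply_moves(deltas=[[8.5, 0.6, -4.5, 0, 0, 0, 0.02], [8.5, 0.7, -4.5, 0, 0, 0, 0.02], [8.5, 0.7, -4.5, 0, 0, 0, 0.02], [8.5, 0.7, -4.5, 0, 0, 0, 0.02], [8.5, 0.5, -4.6, -2, 0, 0, 0], [8.5, 0, 0, -4, 0, 0, 0], [8.5, 0, 0, -3, 0, 0, 0], [8.5, 0, 0, 0, 0, 0, 0], [8.5, 0, 0, 0, 0, 0, 0]])

```text
t: 3.2
position: [0.5463, -0.3978, 0.12]
tool_rot: [3.141, -0.012, 0.0]
ft_force: [0.2, 0.2, 1.0]
finger_gap: 0.0848
```

```bash
cat > st.py <<'E'
from h import *
s=arm.sense();M=R.from_rotvec(s["tool_rot"]).as_matrix()
print(s["t"],s["position"].round(4),"yaw",np.arctan2(M[1,0],M[0,0]).round(4),"z",M[:,2].round(4),"F",s["ft_force"].round(2),"M",s["moment"].round(3),"gap",s["finger_gap"],"q6",s["q"][5])
E
python3 - <<'E'
import st
from h import *
w=cam("wrist");cv2.imwrite("pics/w4.png",w["image"])
E
```

```text
3.2 [ 0.5463 -0.3978  0.12  ] yaw -0.0075 z [ 3.e-04 -5.e-04 -1.e+00] F [0.17 0.23 1.  ] M [-0.015  0.073  0.032] gap 0.08482144389900312 q6 0.8351167559412475
```

View pics/w4.png

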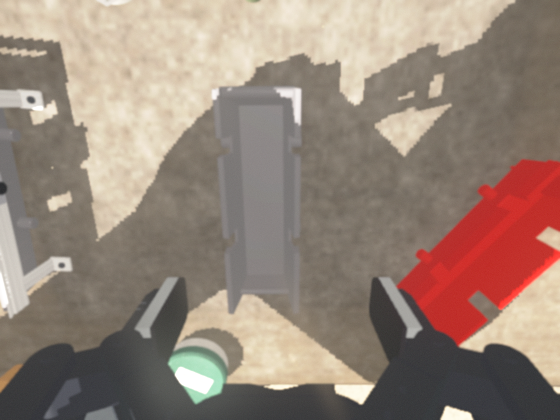

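Emit:
apply_moves(deltas=[[8.5, 0.5, 1.4, 0, 0, 0, 0.01], [8.5, 0, 0, 0, 0, 0, 0], [8.5, 0, 0, -2, 0, 0, 0], [8.5, 0, 0, -2, 0, 0, 0]])

```text
t: 3.65
position: [0.5549, -0.3835, 0.0886]
tool_rot: [3.133, 0.008, 0.016]
ft_force: [-0.1, -0.0, -0.5]
finger_gap: 0.0853
```

```bash
python3 st.py
```

```text
3.65 [ 0.5549 -0.3835  0.0886] yaw 0.0055 z [ 0.01   -0.0088 -0.9999] F [-0.07 -0.03 -0.53] M [-0.025 -0.017 -0.022] gap 0.08530941006065665 q6 0.8465074965722208
```

Emit:
apply_moves(deltas=[[8.5, -0.2, 0, -1.8, 0, 0, 0], [8.5, -0.1, 0, -1.2, 0, 0, 0], [8.5, 0, 0, -0.8, 0, 0, 0], [8.5, 0, 0, 0, 0, 0, 0], [8.5, 0, 0, 0, 0, 0, 0]])

```text
t: 4.15
position: [0.5537, -0.3826, 0.0524]
tool_rot: [3.13, 0.013, 0.021]
ft_force: [-0.1, -0.1, -0.8]
finger_gap: 0.0848
```

```bash
python3 st.py
```

```text
4.15 [ 0.5537 -0.3826  0.0524] yaw 0.0082 z [ 0.0133 -0.0116 -0.9998] F [-0.14 -0.13 -0.82] M [ 0.006 -0.029  0.025] gap 0.08484893622830932 q6 0.8436380935142219
```

Emit:
apply_moves(deltas=[[8.5, -0.2, -0.1, -0.8, 0.012, 0.013, -0.006], [8.5, 0, 0, -0.6, 0, 0, 0], [8.5, 0, 0, 0, 0, 0, 0], [8.5, 0, 0, 0, 0, 0, 0]])

```text
t: 4.55
position: [0.5522, -0.3843, 0.0389]
tool_rot: [-3.142, -0.002, -0.001]
ft_force: [0.3, -0.2, 0.1]
finger_gap: 0.0849
```

```bash
python3 st.py
```

```text
4.55 [ 0.5522 -0.3843  0.0389] yaw 0.0015 z [ 7.e-04  0.e+00 -1.e+00] F [ 0.3  -0.17  0.09] M [ 0.004 -0.007 -0.065] gap 0.08489730523312425 q6 0.8465148544531373
```

Emit:
apply_moves(deltas=[[8.5, -0.1, 0, -0.3, 0, 0, 0], [0, 0, 0, 0, 0, 0, 0], [0, 0, 0, 0, 0, 0, 0], [0, 0, 0, 0, 0, 0, 0], [0, 0, 0, 0, 0, 0, 0], [0, 0, 0, 0, 0, 0, 0]], newtons=80)

```text
t: 5.15
position: [0.5513, -0.3844, 0.0362]
tool_rot: [3.141, 0.002, 0.002]
ft_force: [-0.4, -0.2, 0.4]
finger_gap: 0.0117
```

Run:
```python
import st
from h import *
w=cam("wrist");cv2.imwrite("pics/w5.png",w["image"])
w=cam("side");cv2.imwrite("pics/s5.png",cv2.convertScaleAbs(cv2.resize(w["image"][150:270,190:350],None,fx=4,fy=4),alpha=1.8))
```

```text
5.15 [ 0.5513 -0.3844  0.0362] yaw 0.0015 z [ 1.3e-03 -5.0e-04 -1.0e+00] F [-0.38 -0.16  0.41] M [-0.01  -0.006  0.002] gap 0.011704086290482507 q6 0.8453916487822419
```

View pics/w5.png

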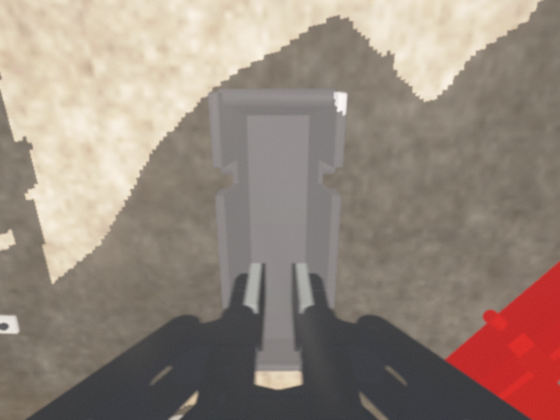

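View pics/s5.png

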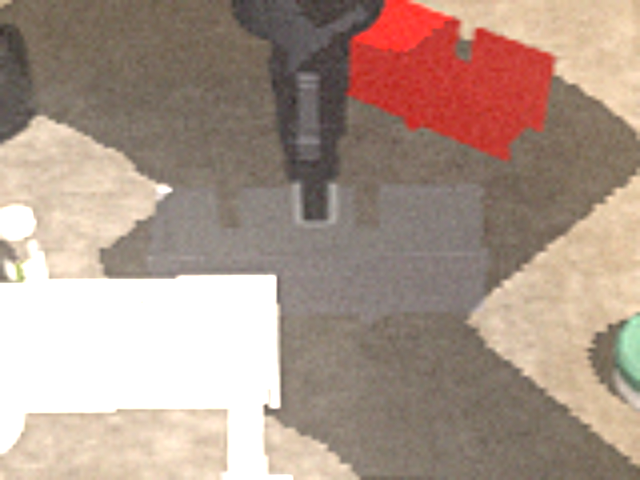

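The gripper shut to 12 mm without gripping: the fingers closed over the rims. I'll measure where the fingertips really are before doing anything else.

Run:
```python
import st
from h import *
s=cam("side")
for p in ([268.7,205.5],[268.7,195]):
    d=ray(s,[p])[0]
    for y in(-.379,-.384,-.39):
        k=(y-s["o"][1])/d[1];print(p,(s["o"]+k*d).round(4))
w=cam("wrist")
a=s["image"][150:250,210:330];cv2.imwrite("pics/s6.png",cv2.convertScaleAbs(cv2.resize(a,None,fx=6.5,fy=6,interpolation=cv2.INTER_CUBIC),alpha=1.8))
a=w["image"][200:400,180:380];cv2.imwrite("pics/w6.png",cv2.convertScaleAbs(cv2.resize(a,None,fx=3,fy=3,interpolation=cv2.INTER_CUBIC),alpha=1.8))
# expected projection of tip & grasp point
M=R.from_rotvec(arm.sense()["tool_rot"]).as_matrix();o=arm.sense()["position"]
for z in(.011,0,-.008,-.02,-.03):
  for x in(.011,-.011): 
    q=o+M@[x,.006,z]; print(z,x,proj(w,[q]).round(0),proj(s,[q]).round(1))
```

```text
5.25 [ 0.5512 -0.3844  0.0362] yaw 0.0015 z [ 1.2e-03 -4.0e-04 -1.0e+00] F [-0.21 -0.12  0.81] M [-0.02  -0.023  0.049] gap 0.00048486369955292187 q6 0.8453888613164274
[268.7, 205.5] [ 0.5531 -0.379   0.0524]
[268.7, 205.5] [ 0.5534 -0.384   0.0484]
[268.7, 205.5] [ 0.5537 -0.39    0.0435]
[268.7, 195] [ 0.5523 -0.379   0.0804]
[268.7, 195] [ 0.5525 -0.384   0.0766]
[268.7, 195] [ 0.5528 -0.39    0.072 ]
0.011 0.011 [[289. 237.]] [[265. 212.]]
0.011 -0.011 [[289. 271.]] [[275.1 211.9]]
0 0.011 [[290. 245.]] [[264.9 208.1]]
0 -0.011 [[289. 280.]] [[275. 208.]]
-0.008 0.011 [[290. 251.]] [[264.7 205.2]]
-0.008 -0.011 [[290. 288.]] [[274.9 205.1]]
-0.02 0.011 [[291. 262.]] [[264.5 200.8]]
-0.02 -0.011 [[290. 301.]] [[274.8 200.7]]
-0.03 0.011 [[292. 272.]] [[264.3 197.1]]
-0.03 -0.011 [[291. 313.]] [[274.7 197. ]]
```

View pics/s6.png

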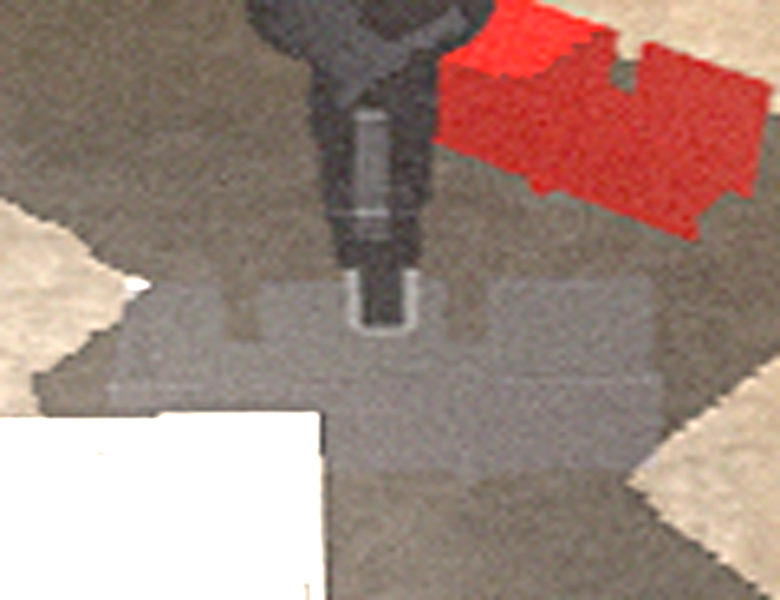

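View pics/w6.png

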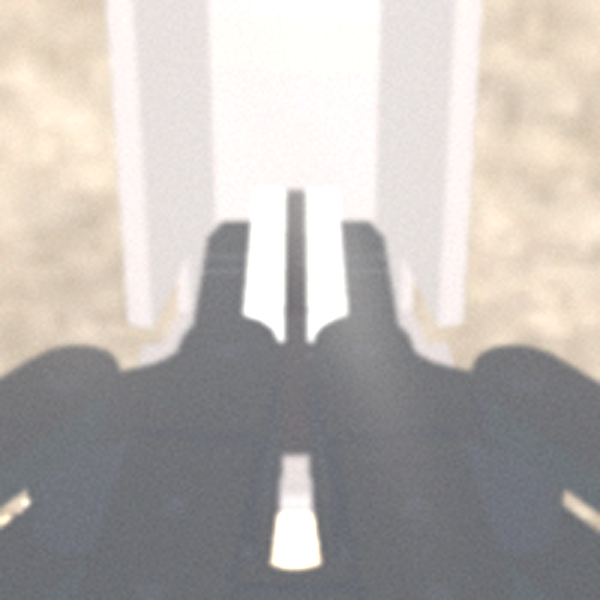

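The picture shows the shut fingertips at wrist row 262 and side row 205, about 16–20 mm behind the reported TCP rather than 11 mm ahead of it. Nothing was touched, as the force stayed near 0. I'll raise, reopen, and set the grasp height by sight instead.

Emit:
apply_moves(deltas=[[0, 0, 0, 3, 0, 0, 0], [4, 0, 0, 3, 0, 0, 0], [6, 0, 0, 0, 0, 0, 0], [6, 0, 0, 0, 0, 0, 0], [6, 0, 0, 0, 0, 0, 0]])

```text
t: 5.85
position: [0.5506, -0.3839, 0.0968]
tool_rot: [-3.141, -0.002, 0.0]
ft_force: [0.1, 0.2, 0.3]
finger_gap: 0.0581
```

Run:
```python
import st
from h import *
s=cam("side");w=cam("wrist")
a=s["image"][100:220,210:330];cv2.imwrite("pics/s7.png",cv2.convertScaleAbs(cv2.resize(a,None,fx=5,fy=5,interpolation=cv2.INTER_CUBIC),alpha=1.8))
a=w["image"][200:400,130:430];cv2.imwrite("pics/w7.png",cv2.convertScaleAbs(cv2.resize(a,None,fx=2.6,fy=2.6,interpolation=cv2.INTER_CUBIC),alpha=1.8))
st=arm.sense();M=R.from_rotvec(st["tool_rot"]).as_matrix();o=st["position"];g=st["finger_gap"]/2
for z in(.011,0,-.01,-.02,-.03,-.04):
    x=.011
    for y in (g,-g): 
     q=o+M@[x,y,z]; print(z,y,proj(w,[q]).round(0),proj(s,[o+M@[0,y,z]]).round(1))
```

```text
5.85 [ 0.5506 -0.3839  0.0968] yaw 0.0015 z [-3.e-04  9.e-04 -1.e+00] F [0.08 0.21 0.31] M [ 0.02  -0.01   0.008] gap 0.05807472908766518 q6 0.8454378242386278
0.011 0.030098168873567355 [[331. 237.]] [[269.9 183.3]]
0.011 -0.030098168873567355 [[227. 237.]] [[269.3 200.7]]
0 0.030098168873567355 [[334. 245.]] [[269.7 179.1]]
0 -0.030098168873567355 [[224. 245.]] [[269.1 196.4]]
-0.01 0.030098168873567355 [[337. 253.]] [[269.6 175.2]]
-0.01 -0.030098168873567355 [[221. 253.]] [[269.  192.4]]
-0.02 0.030098168873567355 [[340. 262.]] [[269.4 171.2]]
-0.02 -0.030098168873567355 [[217. 262.]] [[268.8 188.4]]
-0.03 0.030098168873567355 [[344. 272.]] [[269.3 167.2]]
-0.03 -0.030098168873567355 [[213. 272.]] [[268.7 184.3]]
-0.04 0.030098168873567355 [[349. 284.]] [[269.1 163.1]]
-0.04 -0.030098168873567355 [[209. 284.]] [[268.5 180.1]]
```

View pics/s7.png

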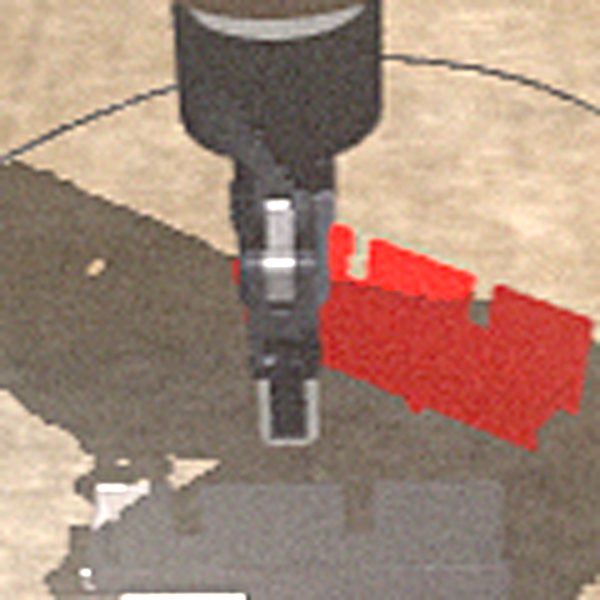

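View pics/w7.png

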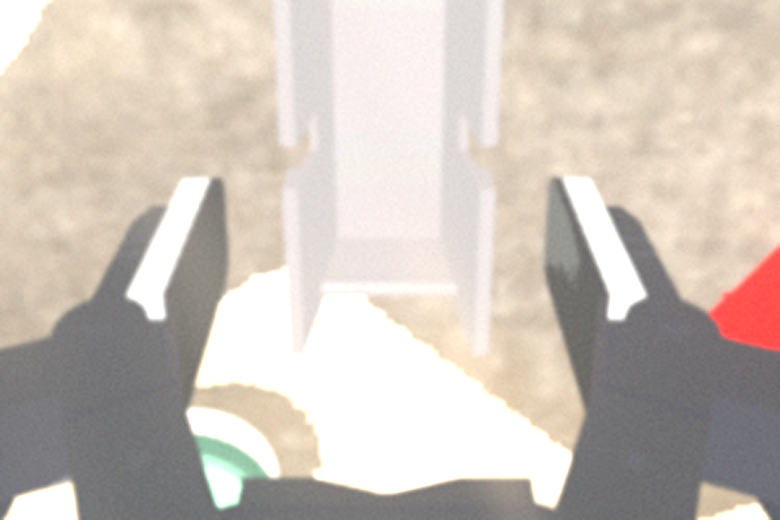

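At a 60 mm gap the tips sit at about -28 mm (both views), so gripping with the tips 27 mm above the table means TCP z of about 0. I'll open and descend.

Emit:
apply_moves(deltas=[[8.54, 0, 0, 0, 0, 0, 0], [8.54, 0, 0, 0, 0, 0, 0], [8.54, 0, 0, -2.5, 0, 0, 0], [8.54, 0, 0, -2.5, 0, 0, 0], [8.54, 0, 0, -2, 0, 0, 0], [8.54, 0, 0, -1, 0, 0, 0], [8.54, 0, 0, 0, 0, 0, 0], [8.54, 0, 0, 0, 0, 0, 0]])

```text
t: 6.75
position: [0.5499, -0.3833, 0.0121]
tool_rot: [-3.139, -0.002, 0.004]
ft_force: [-0.7, 0.5, 1.4]
finger_gap: 0.0852
```

```bash
python3 st.py
```

```text
6.75 [ 0.5499 -0.3833  0.0121] yaw 0.0015 z [-0.0026  0.0029 -1.    ] F [-0.75  0.48  1.4 ] M [-0.014 -0.027  0.004] gap 0.08524210500241752 q6 0.8453492579671427
```

Emit:
apply_moves(deltas=[[8.54, 0.1, 0, -0.8, -0.003, -0.003, 0], [8.54, 0, 0, -0.5, 0, 0, 0], [8.54, 0, 0, 0, 0, 0, 0]])

```text
t: 7.05
position: [0.5519, -0.384, 0.0003]
tool_rot: [3.139, 0.002, 0.005]
ft_force: [-0.0, 0.2, 0.7]
finger_gap: 0.0858
```

Run:
```python
import st
from h import *
s=cam("side")
a=s["image"][130:250,190:340];cv2.imwrite("pics/s8.png",cv2.convertScaleAbs(cv2.resize(a,None,fx=5,fy=5,interpolation=cv2.INTER_CUBIC),alpha=1.8))
```

```text
7.05 [ 5.519e-01 -3.840e-01  3.000e-04] yaw 0.0015 z [ 0.003  -0.0024 -1.    ] F [-0.05  0.21  0.66] M [-0.043 -0.062 -0.003] gap 0.08578299379282583 q6 0.8466983922356113
```

View pics/s8.png

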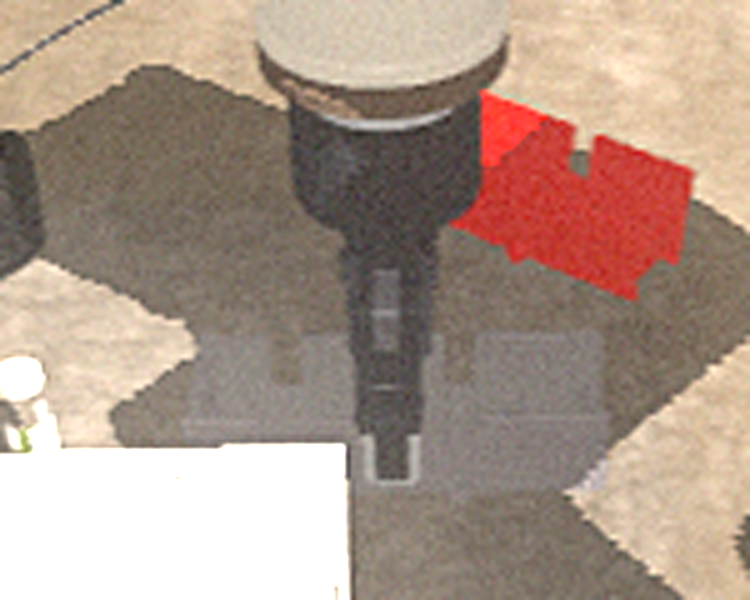

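The near finger now stands outside the near rim, its tip at side row 227 against rim row 214. Closing.

Emit:
apply_moves(deltas=[[5, 0, 0, 0, 0, 0, 0], [5, 0, 0, 0, 0, 0, 0], [5, 0, 0, 0, 0, 0, 0], [5, 0, 0, 0, 0, 0, 0], [5, 0, 0, 0, 0, 0, 0]], newtons=80)

```text
t: 7.6
position: [0.5523, -0.3845, 0.0017]
tool_rot: [3.138, 0.002, 0.007]
ft_force: [0.4, -0.9, -1.4]
finger_gap: 0.0587
```

Run:
```python
import st
from h import *
s=cam("side")
a=s["image"][130:250,190:340];cv2.imwrite("pics/s9.png",cv2.convertScaleAbs(cv2.resize(a,None,fx=5,fy=5,interpolation=cv2.INTER_CUBIC),alpha=1.8))
```

```text
7.6 [ 0.5523 -0.3845  0.0017] yaw 0.0015 z [ 0.0043 -0.0036 -1.    ] F [ 0.38 -0.85 -1.43] M [-0.026 -0.017  0.02 ] gap 0.05874297689513561 q6 0.8466852153797194
```

View pics/s9.png

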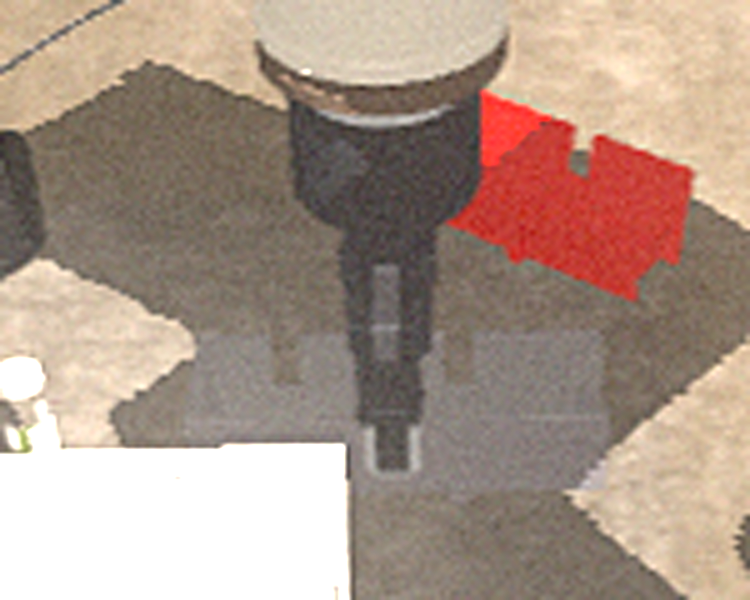

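Gripped, gap 58.7 mm. Lift, then start the half turn.

Emit:
apply_moves(deltas=[[5, 0, 0, 1, 0.004, 0.004, 0], [5, 0, 0, 3, 0, 0, 0], [5, 0, 0, 4, 0, 0, 0], [5, 0, 0, 4, 0, 0, 0], [5, 0, 0, 3, 0, 0, 0], [5, 0, 0, 0, 0, 0, 0], [5, 0, 0, 0, 0, 0, 0]])

```text
t: 8.35
position: [0.5498, -0.3823, 0.1578]
tool_rot: [-3.136, -0.002, 0.008]
ft_force: [0.6, 0.0, -5.2]
finger_gap: 0.0587
```

Run:
```python
import st
from h import *
s=cam("side")
a=s["image"][60:260,150:360];cv2.imwrite("pics/s10.png",cv2.convertScaleAbs(cv2.resize(a,None,fx=3,fy=3,interpolation=cv2.INTER_CUBIC),alpha=1.8))
```

```text
8.35 [ 0.5498 -0.3823  0.1578] yaw 0.0015 z [-0.005   0.0052 -1.    ] F [ 0.58  0.01 -5.22] M [-0.033  0.004  0.022] gap 0.05865373448276072 q6 0.8464069514736469
```

View pics/s10.png

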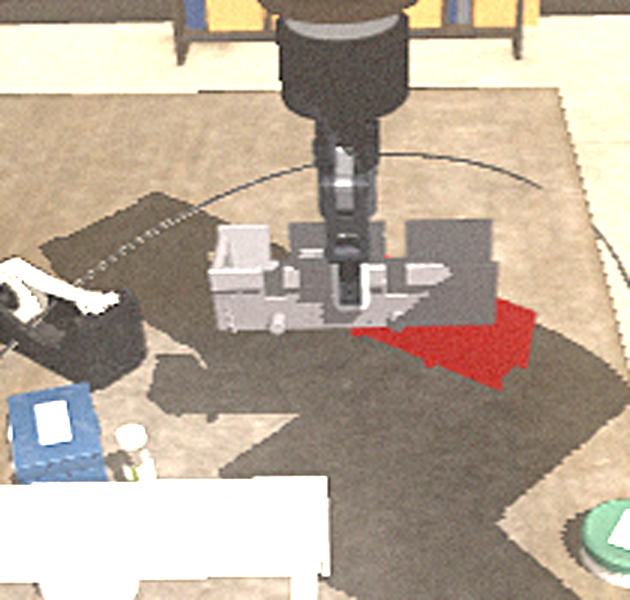

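The crate is held level; it weighs about 4–5 N. Now the half turn.

Emit:
apply_moves(deltas=[[5, 0, 0, 0, -0.005, -0.005, 0.1], [5, 0, 0.8, 0, 0, 0, 0.14], [5, 0, 0.8, 0, 0, 0, 0.14], [5, 0, 0.8, 0, 0, 0, 0.14], [5, 0, 0.8, 0, 0, 0, 0.14], [5, 0, 0.8, 0, 0, 0, 0.14], [5, 0, 0.8, 0, 0, 0, 0.14], [5, 0, 0.8, 0, 0, 0, 0.14], [5, 0, 0.8, 0, 0, 0, 0.14], [5, 0, 0.8, 0, 0, 0, 0.14], [5, 0, 0.8, 0, 0, 0, 0.14], [5, 0, 0.8, 0, 0, 0, 0.14]])

```text
t: 9.6
position: [0.543, -0.2872, 0.1354]
tool_rot: [-2.055, -2.349, 0.033]
ft_force: [0.2, -0.6, -5.2]
finger_gap: 0.0584
```

```bash
python3 st.py
```

```text
9.6 [ 0.543  -0.2872  0.1354] yaw 1.7038 z [-0.0292 -0.0027 -0.9996] F [ 0.23 -0.56 -5.16] M [-0.004 -0.026  0.02 ] gap 0.05835026132860939 q6 -0.7318065190891591
```

Emit:
apply_moves(deltas=[[5, -0.1, 1.3, 0.5, 0.003, -0.02, 0.14], [5, -0.1, 1.3, 0.5, 0, -0.012, 0.14], [5, -0.1, 1.3, 0.5, 0, 0, 0.14], [5, -0.1, 1.3, 0.5, 0, 0, 0.14], [5, -0.1, 1.3, 0.4, 0, 0, 0.14], [5, -0.1, 1.3, 0.3, 0, 0, 0.14], [5, -0.1, 1.3, 0.3, 0, 0, 0.14], [5, -0.1, 1.3, 0.3, 0, 0, 0.14], [5, -0.1, 1.3, 0.3, 0, 0, 0.12], [5, 0, 0, 0, 0, 0, 0], [5, 0, 0, 0, 0, 0, 0]])

```text
t: 10.7
position: [0.5266, -0.1611, 0.154]
tool_rot: [-0.222, -3.111, -0.001]
ft_force: [0.5, -0.3, -4.3]
finger_gap: 0.0586
```

```bash
python3 st.py
```

```text
10.7 [ 0.5266 -0.1611  0.154 ] yaw 2.9994 z [-0.0225  0.0023 -0.9997] F [ 0.51 -0.27 -4.26] M [-0.021 -0.042 -0.004] gap 0.05862630777217277 q6 -1.8598330760207826
```

Emit:
apply_moves(deltas=[[5, 0.2, 1.3, 0, -0.002, -0.022, 0.07], [5, 0, 0, 0, 0, 0, 0], [5, 0, 0, 0, 0, 0, 0]])

```text
t: 11.0
position: [0.5278, -0.1492, 0.1515]
tool_rot: [-0.126, -3.135, -0.0]
ft_force: [0.3, -0.7, -4.7]
finger_gap: 0.0588
```

Run:
```python
import st
from h import *
s=cam("side")
cv2.imwrite("pics/s11.png",cv2.resize(s["image"],None,fx=1.4,fy=1.4))
w=cam("wrist");cv2.imwrite("pics/w11.png",w["image"])
```

```text
11.0 [ 0.5278 -0.1492  0.1515] yaw 3.0615 z [-3.8e-03  4.0e-04 -1.0e+00] F [ 0.27 -0.72 -4.66] M [-0.047 -0.02   0.003] gap 0.058791799146545615 q6 -1.9057255734567462
```

View pics/s11.png

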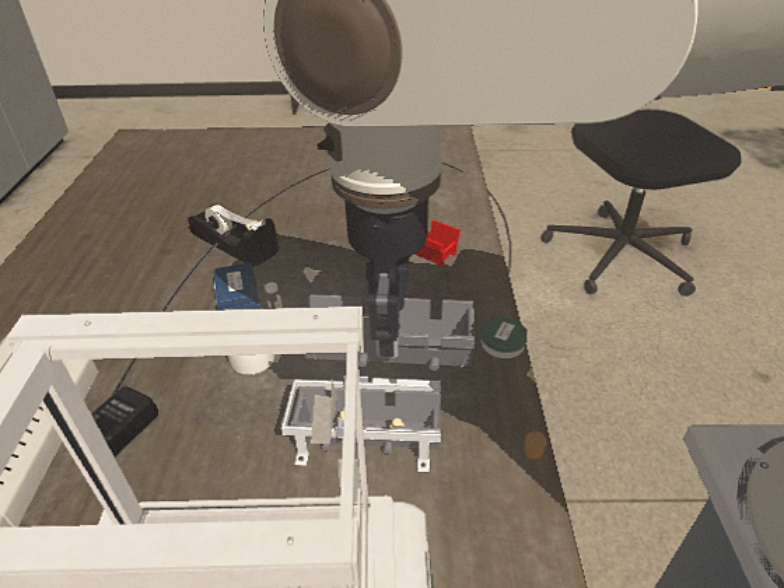

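View pics/w11.png

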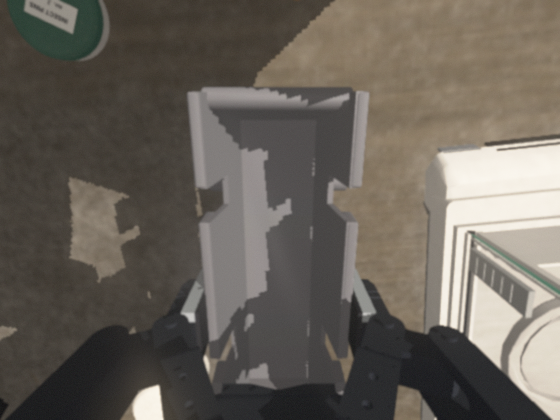

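Run:
```python
import st
from h import *
w=cam("wrist");s=arm.sense()
im=w["image"];a=im[75:125,180:380];cv2.imwrite("pics/w12.png",cv2.convertScaleAbs(cv2.resize(a,None,fx=4,fy=4,interpolation=cv2.INTER_CUBIC),alpha=1.6))
P=plane(w,[[189.5,92],[366.5,92],[207,357],[349,358]],s["position"][2]+.0483)
M=R.from_rotvec(s["tool_rot"]).as_matrix()
print(((P-s["position"])@M).round(4), np.linalg.norm(P[0]-P[1]))
u=np.array([np.cos(-.0691),np.sin(-.0691)]);c=np.array([.5584,-.1498])
v=np.array([-u[1],u[0]]);d=s["position"][:2]-c;print("TCP in lower frame",d@u,d@v)
```

```text
11.1 [ 0.5279 -0.1492  0.1516] yaw 3.0622 z [-3.6e-03  5.0e-04 -1.0e+00] F [-0.9   0.34 -4.51] M [-0.044  0.024 -0.002] gap 0.0586666206794339 q6 -1.906561453863776
[[ 0.0865 -0.0286 -0.048 ]
 [ 0.0864  0.0293 -0.048 ]
 [-0.0215 -0.0305 -0.0484]
 [-0.0221  0.0312 -0.0484]] 0.05793190702549303
TCP in lower frame -0.030342225869869822 -0.001487676030775588
```

View pics/w12.png

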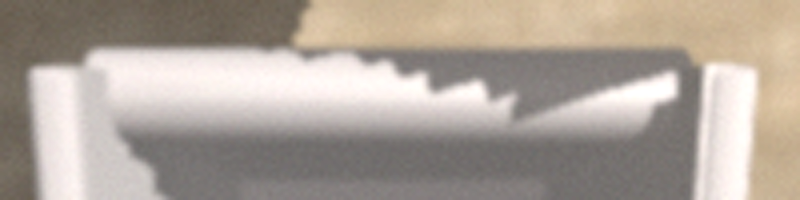

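Emit:
apply_moves(deltas=[[5, 0, 0.15, 0, 0, -0.004, 0.01], [5, 0, 0, -2, 0, 0, 0], [5, 0, 0, -2.5, 0, 0, 0], [5, 0, 0, -1.8, 0, 0, 0], [5, 0, 0, 0, 0, 0, 0], [5, 0, 0, 0, 0, 0, 0]])

```text
t: 11.75
position: [0.5285, -0.1491, 0.088]
tool_rot: [0.113, 3.137, -0.001]
ft_force: [1.0, 0.5, -4.5]
finger_gap: 0.0588
```

```bash
cat >> st.py <<'E'
u=np.array([np.cos(-.0691),np.sin(-.0691)]);c=np.array([.5584,-.1498])
v=np.array([-u[1],u[0]]);d=s["position"][:2]-c;print("TCP in lower frame mm",(d@u*1e3).round(2),(d@v*1e3).round(2),"F along u",(s["ft_force"][:2]@u).round(2),"v",(s["ft_force"][:2]@v).round(2))
E
python3 st.py
```

```text
11.75 [ 0.5285 -0.1491  0.088 ] yaw 3.0697 z [ 2.9e-03 -6.0e-04 -1.0e+00] F [ 0.97  0.47 -4.47] M [ 0.023 -0.026  0.013] gap 0.05882673627064021 q6 -1.91484934171944
TCP in lower frame mm -29.88 -1.37 F along u 0.94 v 0.54
```

Emit:
apply_moves(deltas=[[5, -0.1, 0.15, -0.5, 0.001, 0.003, 0.003], [5, 0, 0.05, -1, 0, 0, 0], [5, 0, 0, -0.8, 0, 0, 0], [5, 0, 0, 0, 0, 0, 0], [5, 0, 0, 0, 0, 0, 0]])

```text
t: 12.25
position: [0.5285, -0.1474, 0.0656]
tool_rot: [0.108, 3.137, -0.001]
ft_force: [0.4, -0.0, -3.4]
finger_gap: 0.0585
```

Run:
```python
import st
from h import *
s=cam("side")
cv2.imwrite("pics/s12.png",cv2.convertScaleAbs(cv2.resize(s["image"][190:360,180:340],None,fx=3.5,fy=3.5),alpha=1.3))
```

```text
12.25 [ 0.5285 -0.1474  0.0656] yaw 3.0729 z [ 2.7e-03 -8.0e-04 -1.0e+00] F [ 0.37 -0.02 -3.35] M [ 0.023 -0.044  0.063] gap 0.0585072905529252 q6 -1.9149209640508704
TCP in lower frame mm -30.02 0.32 F along u 0.37 v 0.0
```

View pics/s12.png

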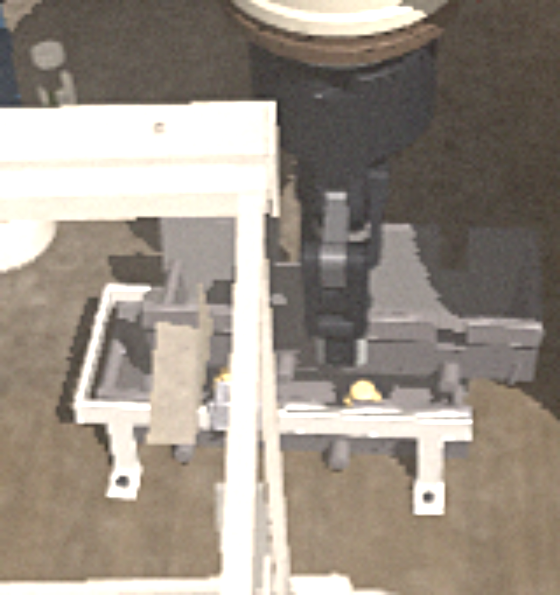

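Emit:
apply_moves(deltas=[[5, -0.02, 0, -0.5, 0.001, 0.003, 0], [5, 0, 0, -0.5, 0, 0, 0], [5, 0, 0, -0.2, 0, 0, 0], [5, 0, 0, 0, 0, 0, 0]])

```text
t: 12.7
position: [0.5284, -0.1475, 0.053]
tool_rot: [-0.108, -3.14, -0.0]
ft_force: [0.6, 1.1, -3.8]
finger_gap: 0.0586
```

```bash
python3 st.py
```

```text
12.7 [ 0.5284 -0.1475  0.053 ] yaw 3.0729 z [-1.e-04  1.e-04 -1.e+00] F [ 0.6   1.08 -3.76] M [0.011 0.05  0.038] gap 0.05864429171524348 q6 -1.9147891769967718
TCP in lower frame mm -30.06 0.22 F along u 0.53 v 1.12
```

Emit:
apply_moves(deltas=[[5, 0, 0, -0.2, 0, 0, 0], [5, 0, 0, -0.15, 0, 0, 0], [5, 0, 0, 0, 0, 0, 0]])

```text
t: 13.0
position: [0.5285, -0.1476, 0.0493]
tool_rot: [0.108, 3.14, -0.0]
ft_force: [0.2, 0.5, -4.2]
finger_gap: 0.0584
```

```bash
python3 st.py
```

```text
13.0 [ 0.5285 -0.1476  0.0493] yaw 3.0728 z [ 0. -0. -1.] F [ 0.21  0.46 -4.24] M [ 0.031 -0.003 -0.001] gap 0.058386018165373844 q6 -1.9147517510456955
TCP in lower frame mm -30.0 0.15 F along u 0.18 v 0.48
```

Not touching yet; contact is expected near 0.0477.

Emit:
apply_moves(deltas=[[5, 0, 0, -0.1, 0, 0, 0], [5, 0, 0, -0.08, 0, 0, 0], [5, 0, 0, 0, 0, 0, 0]])

```text
t: 13.3
position: [0.5287, -0.1476, 0.0477]
tool_rot: [0.108, 3.139, -0.0]
ft_force: [-0.3, 0.5, -3.4]
finger_gap: 0.0586
```

```bash
python3 st.py
```

```text
13.3 [ 0.5287 -0.1476  0.0477] yaw 3.0728 z [ 7.e-04 -2.e-04 -1.e+00] F [-0.25  0.46 -3.42] M [0.087 0.114 0.033] gap 0.058592348610236863 q6 -1.9147843619576541
TCP in lower frame mm -29.79 0.11 F along u -0.28 v 0.44
```

Emit:
apply_moves(deltas=[[5, 0, 0, -0.07, 0, 0, 0], [5, 0, 0, 0, 0, 0, 0]])

```text
t: 13.5
position: [0.5289, -0.1477, 0.0476]
tool_rot: [0.108, 3.138, -0.001]
ft_force: [-0.4, 0.0, -1.7]
finger_gap: 0.0588
```

```bash
python3 st.py
```

```text
13.5 [ 0.5289 -0.1477  0.0476] yaw 3.0729 z [ 1.3e-03 -5.0e-04 -1.0e+00] F [-0.38  0.05 -1.75] M [ 0.141  0.199 -0.065] gap 0.05878043798285085 q6 -1.9147993570986839
TCP in lower frame mm -29.56 0.09 F along u -0.38 v 0.02
```

Contact: the rear feet touch first, from a tiny pitch in the grip. I'll let go briefly so it stands level on the rims, and look.

Emit:
apply_moves(deltas=[[6.8, 0, 0, 0, 0, 0, 0], [6.8, 0, 0, 0, 0, 0, 0], [6.8, 0, 0, 0, 0, 0, 0]])

```text
t: 13.8
position: [0.5294, -0.1479, 0.0481]
tool_rot: [0.108, 3.137, -0.002]
ft_force: [-0.8, 0.3, 0.3]
finger_gap: 0.0679
```

Run:
```python
import st
from h import *
s=cam("side")
cv2.imwrite("pics/s13.png",cv2.convertScaleAbs(cv2.resize(s["image"][190:360,180:340],None,fx=3.5,fy=3.5),alpha=1.3))
w=cam("wrist");cv2.imwrite("pics/w13.png",w["image"])
t=cam("top");cv2.imwrite("pics/t13.png",cv2.resize(t["image"][130:250,140:260],None,fx=5,fy=5))
```

```text
13.8 [ 0.5294 -0.1479  0.0481] yaw 3.0729 z [ 0.0026 -0.0011 -1.    ] F [-0.79  0.26  0.33] M [ 0.02 -0.04 -0.03] gap 0.06791238868228061 q6 -1.9147789485961644
TCP in lower frame mm -29.07 -0.14 F along u -0.81 v 0.2
```

View pics/s13.png

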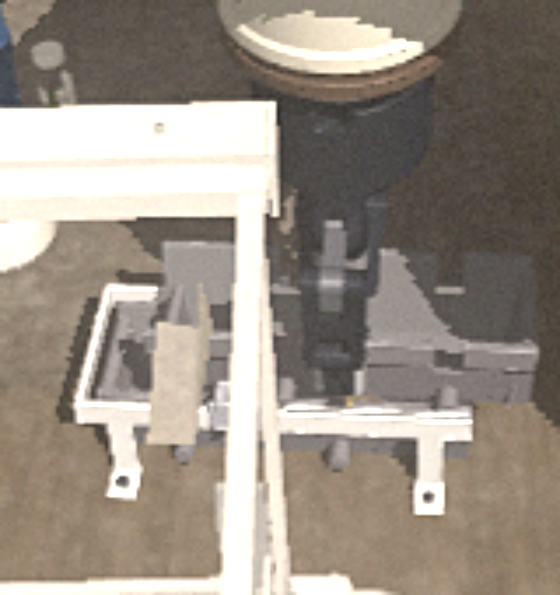

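View pics/w13.png

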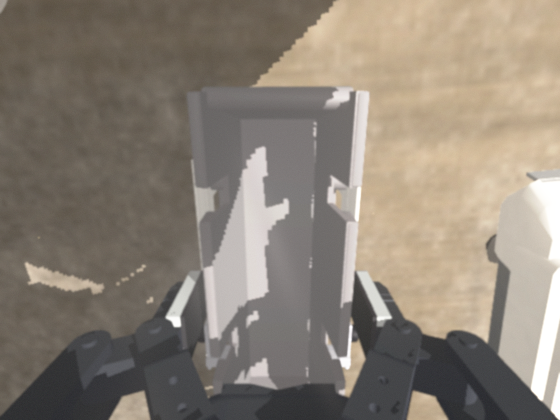

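It stands on the rims; the feet are above the lower rim at side crop (447,395). Check its position and height.

Run:
```python
import st
from h import *
w=cam("wrist");im=w["image"]
cv2.imwrite("pics/w14.png",cv2.convertScaleAbs(np.vstack([cv2.resize(x,None,fx=4,fy=4,interpolation=cv2.INTER_CUBIC) for x in (im[80:120,180:380],im[330:380,180:380])]),alpha=1.5))
P=plane(w,[[188.5,92],[367.5,92]],.096)
u=np.array([np.cos(-.0691),np.sin(-.0691)]);c=np.array([.5584,-.1498]);v=np.array([-u[1],u[0]])
d=P[:,:2]-c;print(d@u,d@v,np.linalg.norm(P[0]-P[1]),"centre",(d@u).mean()+.089)
```

```text
13.95 [ 0.5293 -0.1479  0.048 ] yaw 3.0729 z [ 2.4e-03 -9.0e-04 -1.0e+00] F [ 0.29 -0.56 -0.7 ] M [-0.022 -0.013 -0.05 ] gap 0.06762965475802317 q6 -1.914792395302835
TCP in lower frame mm -29.16 -0.08 F along u 0.33 v -0.54
[-0.11563057 -0.11565782] [-0.02901313  0.0295523 ] 0.05856543262711211 centre -0.026644195358889733
```

View pics/w14.png

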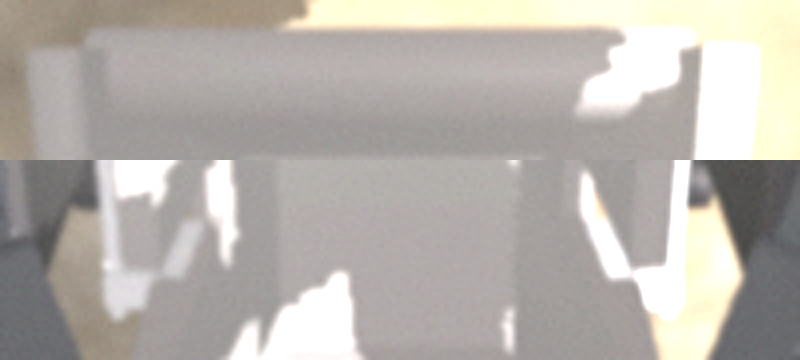

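Its centre is about 27 mm short of the middle (24–34 allowed), rim width and height fit. Regrip, then slide.

Emit:
apply_moves(deltas=[[5, 0, 0, 0, 0.001, 0.002, 0], [5, 0, 0, 0, 0, 0, 0], [5, 0, 0, 0, 0, 0, 0], [5, 0.2, -0.015, 0, 0, 0, 0], [5, 0.2, -0.015, 0, 0, 0, 0], [5, 0.2, -0.015, 0, 0, 0, 0]], newtons=80)

```text
t: 14.6
position: [0.5353, -0.1484, 0.0484]
tool_rot: [-0.108, -3.139, 0.0]
ft_force: [-3.4, 0.5, 3.4]
finger_gap: 0.0591
```

```bash
python3 st.py
```

```text
14.6 [ 0.5353 -0.1484  0.0484] yaw 3.0728 z [-5.e-04 -0.e+00 -1.e+00] F [-3.36  0.45  3.42] M [-0.027  0.458 -0.045] gap 0.059122674911905954 q6 -1.910993468470607
TCP in lower frame mm -23.16 -0.21 F along u -3.38 v 0.22
```

Emit:
apply_moves(deltas=[[5, 0, 0, 0.02, 0, 0.003, 0], [5, 0, 0, 0.02, 0, 0.003, 0], [5, 0, 0, 0, 0, 0, 0]])

```text
t: 14.9
position: [0.5356, -0.1484, 0.0485]
tool_rot: [-0.108, -3.133, 0.0]
ft_force: [-2.3, -0.7, 1.7]
finger_gap: 0.0588
```

```bash
python3 st.py
```

```text
14.9 [ 0.5356 -0.1484  0.0485] yaw 3.0729 z [-7.1e-03  1.0e-04 -1.0e+00] F [-2.29 -0.71  1.66] M [-0.025  0.266  0.008] gap 0.05879698547016435 q6 -1.9083591084313827
TCP in lower frame mm -22.8 -0.22 F along u -2.24 v -0.87
```

Emit:
apply_moves(deltas=[[5, 0.1, -0.007, 0.03, 0, 0, 0], [5, 0.15, -0.01, 0, 0, 0, 0], [5, 0.15, -0.01, 0, 0, 0, 0]])

```text
t: 15.2
position: [0.5394, -0.1486, 0.0486]
tool_rot: [-0.108, -3.132, -0.0]
ft_force: [-4.8, 0.4, 3.4]
finger_gap: 0.0586
```

```bash
python3 st.py
```

```text
15.2 [ 0.5394 -0.1486  0.0486] yaw 3.0729 z [-8.e-03  4.e-04 -1.e+00] F [-4.78  0.41  3.36] M [ 0.067  0.75  -0.007] gap 0.05863626065515686 q6 -1.9058247999002573
TCP in lower frame mm -19.0 -0.11 F along u -4.8 v 0.08
```

Emit:
apply_moves(deltas=[[5, 0.15, -0.01, 0.02, 0, 0, 0], [5, 0.15, -0.01, 0.02, 0, 0, 0]])

```text
t: 15.4
position: [0.5425, -0.1488, 0.049]
tool_rot: [-0.108, -3.131, -0.0]
ft_force: [-1.5, 0.2, -1.9]
finger_gap: 0.0584
```

```bash
python3 st.py
```

```text
15.4 [ 0.5425 -0.1488  0.049 ] yaw 3.0729 z [-8.5e-03  5.0e-04 -1.0e+00] F [-1.52  0.25 -1.9 ] M [ 0.063  0.259 -0.032] gap 0.05840118277550527 q6 -1.9039053139454427
TCP in lower frame mm -15.93 -0.06 F along u -1.54 v 0.14
```

Emit:
apply_moves(deltas=[[5, 0.15, -0.01, 0, 0, 0, 0], [5, 0.15, -0.01, 0, 0, 0, 0]])

```text
t: 15.6
position: [0.5461, -0.149, 0.0489]
tool_rot: [-0.108, -3.132, -0.0]
ft_force: [0.7, -0.3, -1.2]
finger_gap: 0.0587
```

```bash
python3 st.py
```

```text
15.6 [ 0.5461 -0.149   0.0489] yaw 3.0729 z [-7.9e-03  5.0e-04 -1.0e+00] F [ 0.74 -0.3  -1.21] M [ 0.008 -0.075 -0.015] gap 0.058718839475532164 q6 -1.9020095050579853
TCP in lower frame mm -12.38 -0.05 F along u 0.76 v -0.25
```

The drop in force suggests the feet rode over the catches. Now I feel for the stops in small steps.

Emit:
apply_moves(deltas=[[5, 0.1, -0.007, 0, 0, -0.003, 0], [5, 0.1, -0.007, 0, 0, 0, 0]])

```text
t: 15.8
position: [0.5487, -0.1492, 0.049]
tool_rot: [-0.108, -3.136, -0.0]
ft_force: [0.1, -0.3, -1.6]
finger_gap: 0.0589
```

```bash
python3 st.py
```

```text
15.8 [ 0.5487 -0.1492  0.049 ] yaw 3.0729 z [-3.8e-03  4.0e-04 -1.0e+00] F [ 0.09 -0.27 -1.6 ] M [-0.011 -0.151 -0.009] gap 0.05890457761866289 q6 -1.9019686807456562
TCP in lower frame mm -9.72 -0.04 F along u 0.11 v -0.26
```

Emit:
apply_moves(deltas=[[5, 0.06, -0.004, -0.01, 0, 0, 0], [5, 0.06, -0.004, 0, 0, 0, 0]])

```text
t: 16.0
position: [0.5498, -0.1492, 0.0487]
tool_rot: [-0.108, -3.135, -0.0]
ft_force: [-6.4, -0.7, 2.3]
finger_gap: 0.0588
```

```bash
python3 st.py
```

```text
16.0 [ 0.5498 -0.1492  0.0487] yaw 3.073 z [-4.3e-03  4.0e-04 -1.0e+00] F [-6.36 -0.7   2.29] M [0.073 1.065 0.073] gap 0.05875031754264288 q6 -1.9012097641595207
TCP in lower frame mm -8.6 -0.03 F along u -6.3 v -1.14
```

Emit:
apply_moves(deltas=[[5, 0.06, -0.004, 0.01, 0, 0, 0]])

```text
t: 16.1
position: [0.5499, -0.1492, 0.0488]
tool_rot: [-0.107, -3.134, -0.001]
ft_force: [-8.2, -0.6, 2.5]
finger_gap: 0.0586
```

```bash
python3 st.py
```

```text
16.1 [ 0.5499 -0.1492  0.0488] yaw 3.0731 z [-5.7e-03  6.0e-04 -1.0e+00] F [-8.24 -0.58  2.49] M [0.004 1.169 0.066] gap 0.05856243380538198 q6 -1.90085807641417
TCP in lower frame mm -8.55 -0.03 F along u -8.18 v -1.14
```

Emit:
apply_moves(deltas=[[5, 0.09, -0.006, 0, 0, 0, 0]])

```text
t: 16.2
position: [0.5499, -0.1493, 0.0488]
tool_rot: [-0.107, -3.132, -0.001]
ft_force: [-10.8, 1.1, 6.9]
finger_gap: 0.0588
```

```bash
python3 st.py
```

```text
16.2 [ 0.5499 -0.1493  0.0488] yaw 3.0731 z [-7.7e-03  8.0e-04 -1.0e+00] F [-10.76   1.13   6.88] M [ 0.093  1.771 -0.029] gap 0.05883104860953822 q6 -1.9003195732705482
TCP in lower frame mm -8.49 -0.04 F along u -10.82 v 0.38
```

Emit:
apply_moves(deltas=[[5, 0.12, -0.008, 0.01, 0, 0, 0]])

```text
t: 16.3
position: [0.5501, -0.1493, 0.0489]
tool_rot: [-0.107, -3.13, -0.001]
ft_force: [-13.7, 1.3, 7.3]
finger_gap: 0.0585
```

```bash
python3 st.py
```

```text
16.3 [ 0.5501 -0.1493  0.0489] yaw 3.0731 z [-0.0101  0.001  -0.9999] F [-13.72   1.32   7.35] M [0.149 2.186 0.044] gap 0.05851628073721569 q6 -1.8996164530085307
TCP in lower frame mm -8.36 -0.03 F along u -13.78 v 0.37
```

Emit:
apply_moves(deltas=[[5, 0.13, -0.009, 0.02, 0, 0, 0], [5, 0.13, -0.009, 0.02, 0, 0, 0]])

```text
t: 16.5
position: [0.5501, -0.1492, 0.0491]
tool_rot: [-0.107, -3.124, -0.002]
ft_force: [-13.2, 0.9, 5.6]
finger_gap: 0.0589
```

```bash
python3 st.py
```

```text
16.5 [ 0.5501 -0.1492  0.0491] yaw 3.0734 z [-0.0161  0.0017 -0.9999] F [-13.16   0.92   5.64] M [0.077 2.111 0.055] gap 0.05892442969308726 q6 -1.8981300687465548
TCP in lower frame mm -8.31 0.01 F along u -13.2 v 0.01
```

Emit:
apply_moves(deltas=[[5, 0.15, -0.01, 0, 0, -0.004, 0], [5, 0.15, -0.01, 0, 0, -0.004, 0]])

```text
t: 16.7
position: [0.5502, -0.1493, 0.049]
tool_rot: [-0.107, -3.125, -0.003]
ft_force: [-15.9, 1.4, 9.8]
finger_gap: 0.0586
```

```bash
python3 st.py
```

```text
16.7 [ 0.5502 -0.1493  0.049 ] yaw 3.0734 z [-0.0148  0.0024 -0.9999] F [-15.95   1.42   9.81] M [-2.000e-03  2.622e+00  3.900e-02] gap 0.058590516770220945 q6 -1.8993101861218413
TCP in lower frame mm -8.22 -0.04 F along u -16.01 v 0.31
```

Emit:
apply_moves(deltas=[[5, 0.16, -0.011, 0.01, 0, -0.004, 0], [5, 0.16, -0.011, 0.01, 0, -0.004, 0], [5, 0.16, -0.011, 0.01, 0, -0.004, 0]])

```text
t: 17.0
position: [0.5502, -0.1493, 0.0491]
tool_rot: [-0.106, -3.126, -0.005]
ft_force: [-15.6, 0.9, 6.5]
finger_gap: 0.0585
```

```bash
python3 st.py
```

```text
17.0 [ 0.5502 -0.1493  0.0491] yaw 3.0737 z [-0.0133  0.0036 -0.9999] F [-15.61   0.89   6.54] M [0.003 2.572 0.041] gap 0.058472379377860956 q6 -1.9010668422004504
TCP in lower frame mm -8.19 -0.03 F along u -15.64 v -0.19
```

Pressed home at 14–16 N for about 0.7 s with no further travel. Relax, level the wrist, and release.

Emit:
apply_moves(deltas=[[5, 0, 0, 0, 0, 0, 0], [5, 0, 0, 0, -0.002, -0.004, 0], [5, 0, 0, 0, 0, 0, 0]])

```text
t: 17.3
position: [0.5496, -0.1492, 0.0489]
tool_rot: [-0.106, -3.129, -0.002]
ft_force: [-1.2, -0.8, -1.0]
finger_gap: 0.0591
```

```bash
python3 st.py
```

```text
17.3 [ 0.5496 -0.1492  0.0489] yaw 3.0736 z [-0.0104  0.0016 -0.9999] F [-1.18 -0.82 -1.05] M [-0.017  0.107 -0.031] gap 0.05909145927133569 q6 -1.9007759673647657
TCP in lower frame mm -8.86 -0.05 F along u -1.12 v -0.89
```

Emit:
apply_moves(deltas=[[6.2, 0, 0, 0, 0, 0, 0], [7.5, 0, 0, 0, 0, 0, 0], [7.5, 0, 0, 0, 0, 0, 0], [7.5, 0, 0, 0, 0, 0, 0]])

```text
t: 17.7
position: [0.5503, -0.1493, 0.0494]
tool_rot: [-0.106, -3.131, -0.001]
ft_force: [0.2, -0.2, -0.3]
finger_gap: 0.0749
```

Run:
```python
import st
from h import *
w=cam("wrist");cv2.imwrite("pics/w20.png",w["image"])
im=w["image"]
cv2.imwrite("pics/w21.png",cv2.convertScaleAbs(np.vstack([cv2.resize(x,None,fx=4,fy=4,interpolation=cv2.INTER_CUBIC) for x in (im[80:120,180:380],im[330:380,180:380])]),alpha=1.5))
s=cam("side")
cv2.imwrite("pics/s20.png",cv2.convertScaleAbs(cv2.resize(s["image"][190:360,180:340],None,fx=3.5,fy=3.5),alpha=1.3))
```

```text
17.7 [ 0.5503 -0.1493  0.0494] yaw 3.0736 z [-0.0086  0.0011 -1.    ] F [ 0.22 -0.18 -0.31] M [0.027 0.021 0.007] gap 0.07490442073777968 q6 -1.9007021226783722
TCP in lower frame mm -8.1 -0.1 F along u 0.23 v -0.16
```

View pics/s20.png

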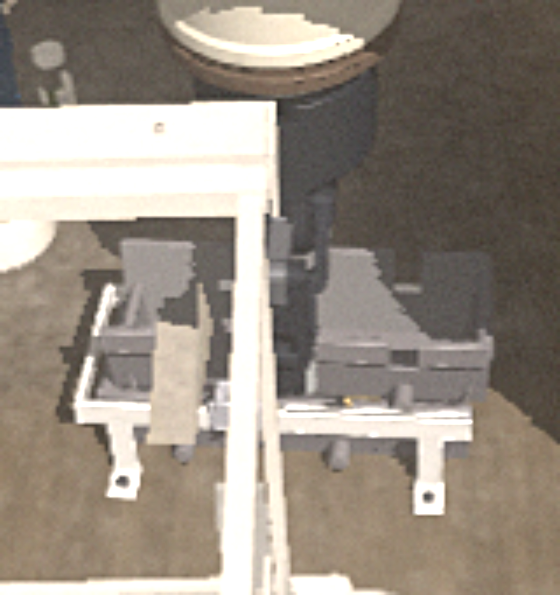

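View pics/w21.png

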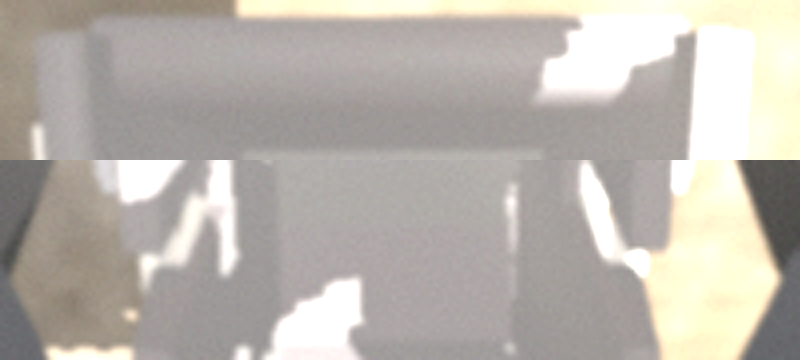

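Released; the crate stands level. Retreat straight up, then check.

Emit:
apply_moves(deltas=[[8.5, 0, 0, 0.5, -0.001, -0.008, 0], [8.5, 0, 0, 1.5, 0, 0, 0], [8.5, 0, 0, 3, 0, 0, 0], [8.5, 0, 0, 4, 0, 0, 0], [8.5, 0, 0, 4, 0, 0, 0], [8.5, -1, 0, 3, 0, 0, 0], [8.5, -4, 0, 1, 0, 0, 0], [8.5, -4, 0, 0, 0, 0, 0], [8.5, 0, 0, 0, 0, 0, 0], [8.5, 0, 0, 0, 0, 0, 0]])

```text
t: 18.8
position: [0.4557, -0.1484, 0.2369]
tool_rot: [0.106, 3.132, -0.006]
ft_force: [0.6, -0.2, -0.3]
finger_gap: 0.0851
```

Run:
```python
import st
from h import *
w=cam("wrist");cv2.imwrite("pics/w30.png",cv2.resize(w["image"],(800,600)))
s=cam("side")
cv2.imwrite("pics/s30.png",cv2.convertScaleAbs(cv2.resize(s["image"][190:360,180:340],None,fx=3.5,fy=3.5,interpolation=cv2.INTER_CUBIC),alpha=1.3))
t=cam("top");cv2.imwrite("pics/t30.png",cv2.resize(t["image"][120:260,130:270],None,fx=4,fy=4,interpolation=cv2.INTER_CUBIC))
import pickle;pickle.dump([w,s,t],open("w30.pkl","wb"))
```

```text
18.8 [ 0.4557 -0.1484  0.2369] yaw 3.074 z [ 0.0074 -0.0039 -1.    ] F [ 0.55 -0.2  -0.31] M [ 0.009 -0.006  0.003] gap 0.08507287747362356 q6 -1.9788832655398685
TCP in lower frame mm -102.51 -5.7 F along u 0.57 v -0.16
```

View pics/s30.png

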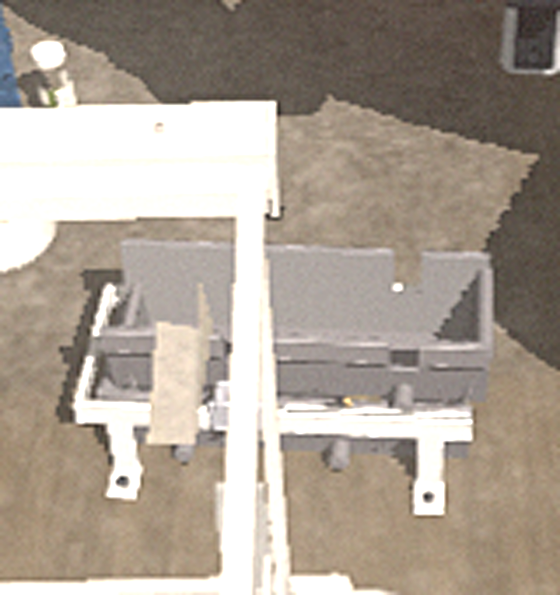

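View pics/w30.png

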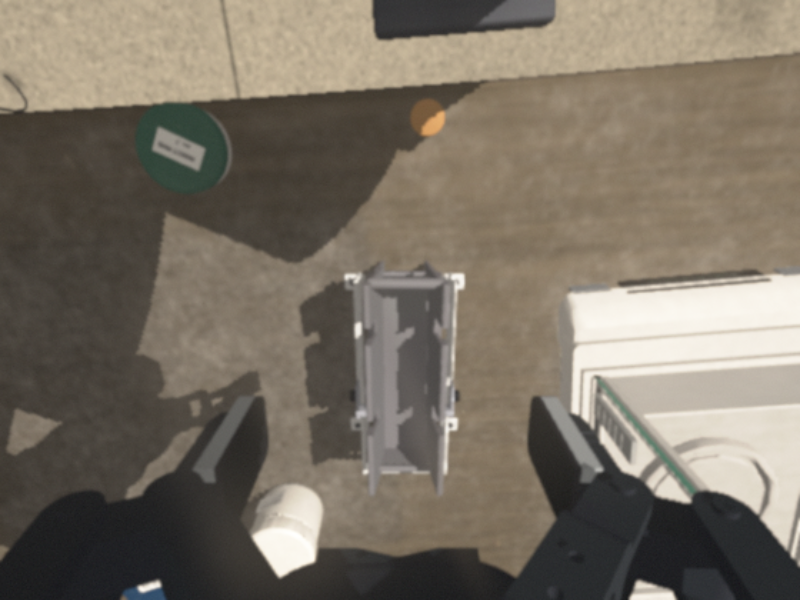

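View pics/t30.png

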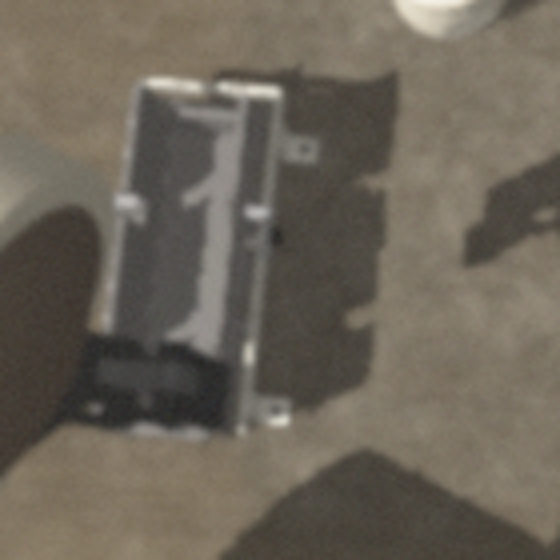

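Run:
```python
from h import *
import pickle
w=pickle.load(open("w30.pkl","rb"))[0];im=w["image"]
a=im[180:350,235:335]
cv2.imwrite("pics/w31.png",cv2.convertScaleAbs(cv2.resize(a,None,fx=5,fy=3.5,interpolation=cv2.INTER_CUBIC),alpha=1.6))
u=np.r_[np.cos(-.0691),np.sin(-.0691),0];v=np.array([-u[1],u[0],0]);c=np.array([.5584,-.1498,0])
for cx in(-.010,-.0065,-.003):
    print(cx,proj(w,[c+u*(cx+sx*.089)+v*sy*.03+[0,0,.096] for sx in(-1,1) for sy in(1,-1)]).round(1).tolist())
```

```text
-0.01 [[314.9, 195.4], [253.2, 195.3], [308.9, 343.8], [256.9, 343.6]]
-0.0065 [[314.7, 198.9], [253.3, 198.7], [308.8, 346.2], [256.9, 346.0]]
-0.003 [[314.6, 202.3], [253.4, 202.2], [308.7, 348.7], [257.0, 348.5]]
```

View pics/w31.png

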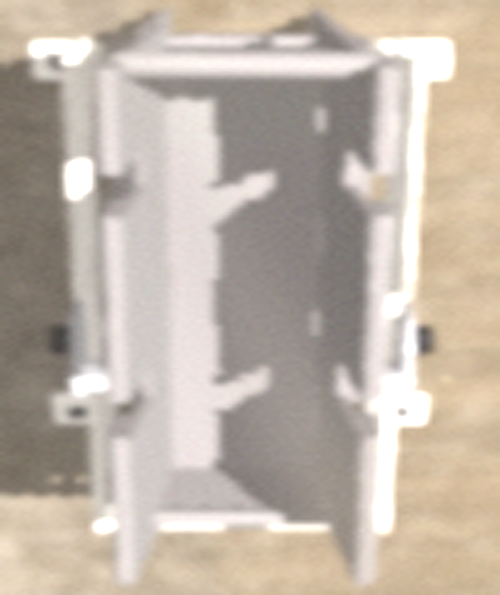

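The rim corners in the last wrist picture (back (255,198) and (316,197), front (259,347) and (311,346)) match a level crate. They fit rims 96 mm up with its centre at about -6.5 to -7 mm, where the felt stops put it. Handing in.

```bash
python3 -c "
from cell import arm
print(arm.finish_job())"
```

```text
the job is handed in; nothing more can be done
None
```

I stacked the grey crate on the lower one, slid it home against the stops, pressed it there and released it; the job was handed in at about 19 s of the 64 s allowed.

**What I did:**
- I turned the crate half way round and set it on the rims with its centre about 27 mm short of the middle (24–34 mm allowed). I let go for a moment so it stood level, then regripped.
- I slid it past the catches, where resistance rose to about 5 N and then dropped. The feet met a rigid stop after about 20 mm, where the picture had put it.
- I pressed at 13–16 N for about 0.7 s. The highest reading, taken only at the end of each move call, was 16 N.
- I then released the crate and drew the gripper straight up. The red look-alike and the weights were left alone.

**Last checks:**
- All four rim corners fit a level crate standing on the rims, with its centre at about -6.5 to -7 mm, as expected when the feet rest on the stops. The gripper is clear of everything.
- I did not see the catches directly after release, because the upper crate hides them. That the feet passed them rests on the force drop and the final position.

**What disagreed:**
- The fingertips were about 28 mm behind the reported TCP at the 60 mm grip, not 11 mm ahead as stated. My first closing therefore missed, above and between the rims with no contact, and I reset the grasp height from the pictures.
- The top camera differed from the wrist camera by about 2 mm, and the final corners sat about 2 mm sideways of prediction. Both are about the stated calibration error.

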